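Close a paint tin in the lid press and stack it in the staggered pack

TASK

A filled paint tin stands in the lid press with its lid resting loosely on top. Pull the red lever down to its stop so that the press pushes the lid fully home, and let the lever come all the way back up; then take the tin out from under the press and set it down gently, upright, in the free place of the pack's second course, centred over the joint between the two tins nearest the robot. Leave the other tins and everything else on the table where they are.

Things in the scene. Friction and masses are not known exactly. Their poses are not given: they have to be found in the camera images.
- press: Bench lid press, fixed: green base plate 20 mm thick (210 x 150 mm), green C-shaped frame. Origin on the table under the centre of the black pad where the tin stands, right under the ram; z up, its open front is the -x side, turned towards the near middle of the table. The column (60 mm wide) stands at local x = 75 to 120 mm; the head overhangs to x = -25 mm (y +-30 mm), 208 to 270 mm above the table.
- foot (a point): Underside centre of the press's round black foot (40 mm wide), on the ram under the head, over the tin; 173 mm above the table with the lever up. A tool straight down over the tin does not fit: reach in from the front or a front quarter, the tool leaning about 45 degrees back towards where it comes from, the fingers either side of the tin.
- grip (a point): Middle of the lever's red handle, a round bar 24 mm thick and 85 mm long lying along the press's y, on the press's -y side; about 336 mm above the table with the lever up. It moves with the lever.
- pivot (a point): Fixed point on the lever's axis of rotation, level with the middle of the handle along that axis (press-local x = 30, y = -118, z = 215 mm). The axis is the press's y axis. The handle's circle about it has a radius of 130 mm and stays in one vertical plane.
- lever (a joint): Lever angle: 0 = up at rest (handle in front of and above the pivot, 1.2 rad above level), growing as the handle is pulled forward (press -x) and down; stop at 1.1 rad (0.1 rad above level). A spring brings it back; it takes about 4 N at the handle at first, about 12 N over the last 0.2 rad, where the foot pushes the lid. The foot goes down 50 mm per rad.
- tin: The paint tin to close: white round tin with a blue band, 66 mm in diameter, 96 mm tall without the lid, 0.3 to 0.5 kg. Origin at its centre, half-way up (48 mm above its underside); z is up. It starts on the press's pad.
- lid (a joint): How far the tin's grey metal lid (62 mm disc) is pressed in, m: 0 = loose, its top standing 12 mm above the tin's rim; about 0.010 (press lever at its stop) = fully home, its top about 2 mm above the rim. It holds by friction of about 12 N.
- tray: Yellow low tray, fixed, 220 x 78 mm, rim 22 mm high, in which the pack stands. Origin at the centre of its underside, x along the row of three tins, pointing away from the robot.
- gap (a point): The free place in the pack's second course: where the centre (half-way up) of the tin must come, midway over the joint between near_tin and mid_tin. It is fixed to the tray, 36 mm to the near side of its centre and 151 mm above the table; the tin's underside then rests on the two lids, 103 mm above the table.
- near_tin: Closed tin (66 mm diameter, 98 mm tall with the lid) of the pack's first course, nearest the robot, loose in the tray. Origin half-way up, 48 mm above its underside.
- mid_tin: The same, middle of the first course, 72 mm further along the row.
- far_tin: The same, far end of the first course.
- upper_tin: The same, loose, already on the second course, bridging mid_tin and far_tin; a 6 mm gap is left between it and a tin centred at gap. Fingers should close across the row.
- mallet: Bystander: mallet 200 mm long, lying on the table.
- stirrer: Bystander: spatula 190 mm long, lying on the table.
- thinner: Bystander: white bottle with a red cap, 64 mm wide, 150 mm tall. Origin at its underside.
- hardener: Bystander: tin with a red band, 66 mm wide, 98 mm tall. Origin half-way up.
- brush: Bystander: brush 180 mm long, lying on the table.

How it is judged:
By the outcome, as a careful person would: the job done as asked, in the order asked, and still so for the second after the job is handed in, with the robot touching nothing.
It also fails if it takes over 64 s, if anything falls off the work surface, if the arm or the gripper's body presses on something with over 40 N, if the wrist force passes 120 N, or if a joint passes its speed limit or range.

ROBOT

A 6-joint arm with a two-finger parallel gripper is mounted at the origin on the work surface. World frame = base frame: x ahead of the robot, y to its left, z up, the work surface at z = 0. Lengths are in m, angles in degrees, forces in N, time in s.
With the tool pointing down it reaches from about 0.35 to 0.875 m from the base axis. Payload 4.2 kg.
Tool frame: the origin (TCP) lies midway between the tips of the shut fingers; the grasp point (between the pads) lies 19 mm behind it; z points along the fingers, y is the line along which they close (so a half turn about z gives the same grasp; the last joint's range is limited). The gripper opens to 85 mm and grips with 20 to 120 N. Pads are 22 mm wide; open, the fingers measure 114 mm over their backs; the gripper's body (76 mm by 85 mm) begins 54 mm behind the grasp point. The pads swing forward as they close: fully open they stand 13 mm farther back than shut.
Start: joints at [83.285, 22.042, 0.453, 0, -68.411, -14.817], TCP at [0.229, 0.581, 0.211] pointing down, gripper open.
Joint ranges: [-179.83, 179.83], [-69.29, 118.12], [-61.27, 80.66], [-181.25, 117.63], [-171.15, -9.14], [-177.46, 177.46]. Speed limits (degrees/s): [159.86, 159.86, 180, 180, 180, 180].

INTERFACE

Orientations are given as a 3x3 rotation matrix whose columns are the frame's x, y, z axes.
In Python, from cell import arm gives the robot as it stands. The module is installed in compiled form; this text tells all that it offers.
- The arm moves only by the tool play_rows, never from a script. Its argument "increments" is a list that holds one entry, the list of rows, each a list of 6 numbers: the shift along the tool's x, y, z in units of 75 mm (1.0 is 75 mm), then the turn, a rotation vector about the tool's x, y, z in units of pi/2 rad (1.0 is pi/2 rad). A call has 1 to 8 rows; each row shifts and turns the commanded pose from where the row before left it, along the tool's axes as they then stand; what a row does not reach is not made up. A row lasts 1/12 s, in which the tool goes at most 41.7 mm and 7.16 degrees, less where a joint would pass 70% of its speed; a pose out of reach is approached as far as the arm can. A call with a number of a shift or a turn outside -1 to 1 is refused whole. A call with a gripper value outside its range is refused whole. "jaw" is the closure in counts, from 0 (fully open) to 255 (shut), set as the call begins (left out, the last holds). The fingers move at their own pace and stop on an object; "squeeze" is the grip in N (left out, the last holds). Time passes only in rows, so rows that do not move let the fingers close. It gives the time, the measured TCP pose, the force, the opening and the grip force at its end, in the units of the state.
- arm.sense(): the state, without advancing time (a new reading comes with each control period).
- arm.grab_frame(name): name is "scene" or "top" or "wrist"; returns a dict with "frame" (384x512x3 uint8, red, green, blue), "camera_matrix" (3x3 intrinsics, pixels), "D" ([k1, k2, p1, p2, k3] as OpenCV has them; the pictures are not rectified), "rvec" (rotation vector, rad) and "tvec" (3), from world to camera coordinates, as OpenCV has them. Camera axes: x right, y down, z forward; pixel columns grow to the right and rows downward; lengths in m; the calibration is good to about 2 mm. A picture is of the moment at which its call begins. There is no depth.
- arm.job_done(): hands the job in; it is judged then, once.
The state is a dict: "clock": time; "joint_positions": joint angles; "qd": joint speeds; "effort": joint torques, N m; "position": TCP position; "orientation": TCP orientation; "ft_force": force on the tool from outside, world axes, zero at the start; "moment": the same for the moment, N m; "gripper_width": opening from 0.0 (shut) to 1.0 (fully open); "gripper_force": force on a finger pad.
Only numpy, scipy, OpenCV 4.12 (cv2) and the standard library are available. Lean on these libraries where they do the work, as an engineer would, in place of code of your own. Each camera call takes 0.05 s, during which the arm holds its last target. There are 200 camera calls.

## Working session

There is one attempt and no reset: what is moved stays moved. The work goes in short steps, Python scripts to look and compute and a tool call to move; the robot and the scene stay as the last step left them, time stands still between calls to the robot, and variables do not carry over. Pictures are saved under pics/ and viewed, at most 10 in all, crops included, and the job is handed in when it is done.

Besides the shell and the picture viewer there is one more tool, called as name([rows], argument=value, ...), one row to a line, values as JSON. play_rows: Moves the arm, as the interface text tells. Shifts and turns lie within -1 to 1; 1 stands for 75 mm of shift or pi/2 rad of turn. Its arguments: {"type":"object","properties":{"increments":{"type":"array","items":{"type":"array","items":{"type":"array","items":{"type":"number"}}}},"jaw":{"type":"number"},"squeeze":{"type":"number"}},"required":["increments"]}

```bash
mkdir -p pics; cat > h.py <<'E'
import numpy as np,cv2,pickle
from cell import arm
def snap(n,f):
    g=arm.grab_frame(n); cv2.imwrite(f'pics/{f}.png',g['frame'][:,:,::-1]); pickle.dump(g,open(f'{f}.pkl','wb')); return g
def load(f): return pickle.load(open(f'{f}.pkl','rb'))
def ray(g,p):
    R=cv2.Rodrigues(np.array(g['rvec'],float))[0];t=np.array(g['tvec'],float).ravel()
    u=cv2.undistortPoints(np.array([[p]],float),np.array(g['camera_matrix'],float),np.array(g['D'],float))[0,0]
    d=R.T@np.array([u[0],u[1],1]);return -R.T@t,d/np.linalg.norm(d)
def atz(g,p,z):
    o,d=ray(g,p);return o+d*(z-o[2])/d[2]
def tri(*gp):
    A=np.zeros((3,3));b=np.zeros(3)
    for g,p in gp:
        o,d=ray(g,p);M=np.eye(3)-np.outer(d,d);A+=M;b+=M@o
    x=np.linalg.solve(A,b)
    return x,[1000*np.linalg.norm((np.eye(3)-np.outer(d,d))@(x-o)) for o,d in (ray(g,p) for g,p in gp)]
def proj(g,P):
    return cv2.projectPoints(np.array(P,float).reshape(-1,3),np.array(g['rvec'],float),np.array(g['tvec'],float),np.array(g['camera_matrix'],float),np.array(g['D'],float))[0].reshape(-1,2)
E
python3 - <<'E'
from h import *
a=snap('scene','s0')['frame'];b=snap('top','t0')['frame']
for n,f in(('s',a),('t',b)): cv2.imwrite(f'pics/{n}0b.png',cv2.resize(f[:,:,::-1],(800,600),interpolation=cv2.INTER_CUBIC))
s=arm.sense();print(s)
E
```

```text
{'clock': 0.1, 'joint_positions': array([ 8.32852843e+01,  2.20901478e+01,  3.87891718e-01, -2.46281513e-02,
       -6.84115286e+01, -1.48186924e+01]), 'qd': array([-0.04884359, -0.00634402,  0.2628469 ,  0.12278619,  0.00589297,
        0.04883895]), 'effort': array([-1.34607362e-04, -3.93319380e+01,  1.88929975e+01,  4.19791549e+00,
       -2.58616768e-03,  1.73842881e-06]), 'position': array([0.22916396, 0.58087358, 0.21009478]), 'orientation': array([[ 9.30145541e-01, -3.67190518e-01, -6.29148776e-04],
       [-3.67191036e-01, -9.30143556e-01, -1.92552957e-03],
       [ 1.21837520e-04,  2.02204054e-03, -9.99997948e-01]]), 'ft_force': array([ 1.28824141, -0.09343611,  0.65498343]), 'moment': array([0.0091428 , 0.0187634 , 0.05289796]), 'gripper_force': 0.0, 'gripper_width': 0.9997491122721905}
```

View pics/s0b.png

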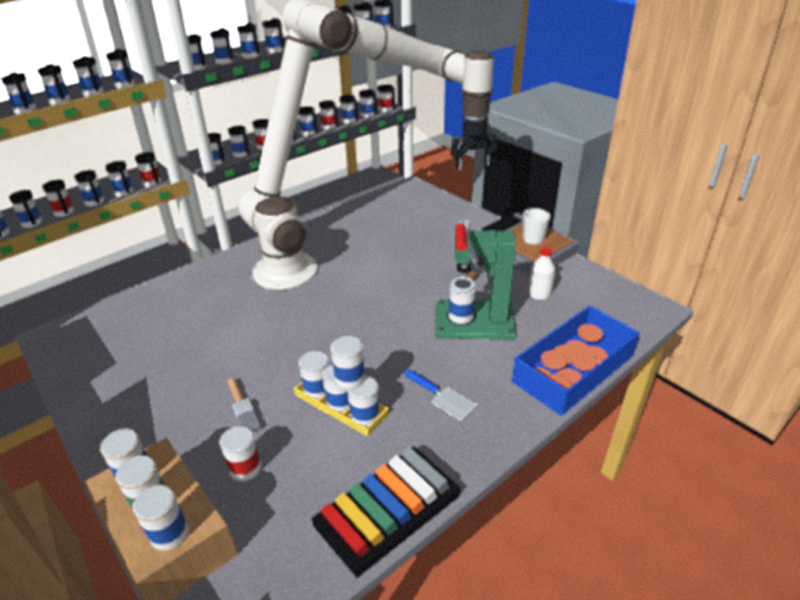

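View pics/t0b.png

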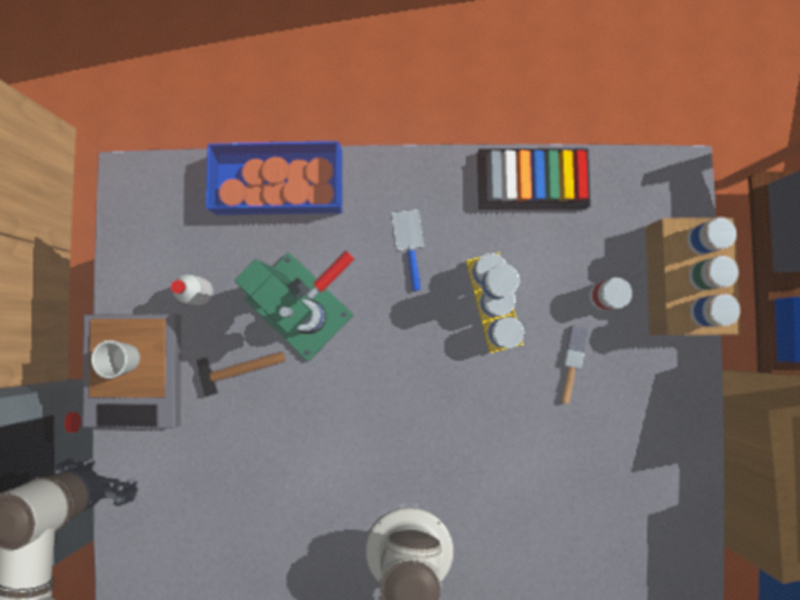

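The scene shows the press at about (475,290), its lever up, with the tin under it, and the pack at (345,380). In the top view the press is at (300,305), the red handle at (333,272) and the pack at (497,300), in 800x600 coordinates.

```bash
python3 - <<'E'
from h import *
s=load('s0')['frame'];t=load('t0')['frame']
def c(f,x,y):
    q=cv2.resize(f[y:y+75,x:x+100],(400,300),interpolation=cv2.INTER_CUBIC)
    for i in range(0,100,20): cv2.putText(q,str(x+i),(i*4,10),0,.35,(255,0,255)); q[:6,i*4]=(255,0,255)
    for i in range(0,75,15): cv2.putText(q,str(y+i),(0,i*4+4),0,.35,(255,0,255))
    return q
m=np.vstack([np.hstack([c(t,145,158),c(t,265,155)]),np.hstack([c(s,255,140),c(s,175,210)])])
cv2.imwrite('pics/m1.png',m[:,:,::-1])
E
```

```text
(no output)
```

View pics/m1.png

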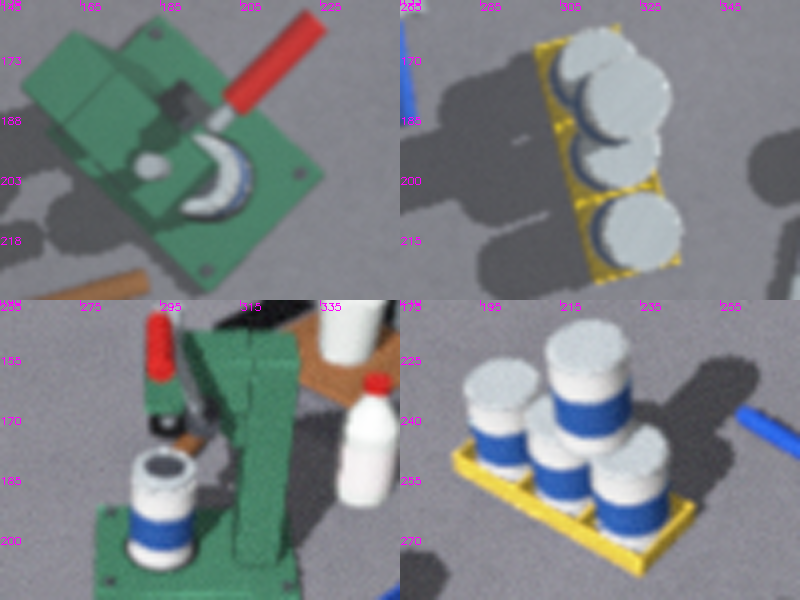

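```bash
python3 - <<'E'
from h import *
np.set_printoptions(precision=4,suppress=True)
s=load('s0');t=load('t0')
R,B,T=[atz(t,p,.02) for p in((225.75,202),(197,230.75),(184.5,161.75))]
print('base',R,B,T,np.linalg.norm(R-B),np.linalg.norm(R-T),'ang',np.degrees(np.arctan2(*(T-R)[1::-1])),'ang2',np.degrees(np.arctan2(*(B-R)[1::-1]))-90, 'frontmid',(R+B)/2)
# scene base corners: z=.02 check
for p in((279,193),(279.5,215)): print('sc',atz(s,p,.02))
print('handle',tri((t,(213.75,173.5)),(s,(295,151.4))),[atz(t,p,.336) for p in((203.5,183.75),(224.5,163.5))])
print('tinlid', atz(s,(296.25,181.25),.126), atz(s,(296.3,180.7),.128))
print('near',tri((t,(325.25,212.75)),(s,(200.75,230.75))),atz(t,(325.25,212.75),.098+.003),'upper',tri((t,(321.75,179.25)),(s,(222.25,221.75))))
C=[atz(t,p,.022)[:2] for p in((299.25,166.25),(319.5,161.75),(335.25,220.75),(314.25,225.75))]
C=np.array(C);print('tray',C,C.mean(0)); d=(C[0]+C[1]-C[2]-C[3])/2;print(np.linalg.norm(d),np.degrees(np.arctan2(d[1],d[0])))
E
```

```text
base [0.5435 0.1236 0.02  ] [0.4416 0.227  0.02  ] [0.6901 0.2725 0.02  ] 0.14514458826217908 0.2089890077568281 ang 45.42176901992781 ang2 44.57863089404569 frontmid [0.4925 0.1753 0.02  ]
sc [0.4528 0.2143 0.02  ]
sc [0.5612 0.1141 0.02  ]
handle (array([0.6124, 0.1318, 0.3337]), [np.float64(0.01959446477287443), np.float64(0.019594464773004756)]) [array([0.5837, 0.1603, 0.336 ]), array([0.64  , 0.1015, 0.336 ])]
tinlid [0.5426 0.2229 0.126 ] [0.542  0.2237 0.128 ]
near (array([ 0.5013, -0.2186,  0.0983]), [np.float64(0.04879448755943277), np.float64(0.04879448755938306)]) [ 0.5012 -0.2182  0.101 ] upper (array([ 0.6065, -0.1925,  0.1954]), [np.float64(0.5310871895021505), np.float64(0.5310871895020618)])
tray [[ 0.6695 -0.1413]
 [ 0.6853 -0.2147]
 [ 0.4727 -0.2673]
 [ 0.4558 -0.1916]] [ 0.5708 -0.2037]
0.21933629991201728 13.565608852958881
```

```bash
cat >> h.py <<'E'
from scipy.spatial.transform import Rotation as Ro
from scipy.optimize import least_squares
np.set_printoptions(precision=4,suppress=True)
def comp(p,R,r,n):
    for _ in range(n): p=p+R@(r[:3]*.075); R=R@Ro.from_rotvec(r[3:]*np.pi/2).as_matrix()
    return p,R
def rows(p,R,tp,tR,n):
    w=Ro.from_matrix(R.T@tR).as_rotvec()/n/(np.pi/2); x0=np.r_[R.T@(tp-p)/n/.075,w]
    f=lambda r:(lambda q:np.r_[(q[0]-tp)*10,(Ro.from_matrix(tR.T@q[1])).as_rotvec()])(comp(p,R,r,n))
    r=least_squares(f,x0,xtol=1e-12,ftol=1e-12).x.round(3); return r
def now():
    s=arm.sense();return s['position'],np.array(s['orientation'])
def go(*wps,start=None):
    p,R=start or now()
    for tp,tR,n in wps:
        r=rows(p,R,np.array(tp,float),tR,n);p,R=comp(p,R,r,n)
        print(n,'x',r.tolist(),'->',p,' step mm %.1f deg %.2f'%(75*np.linalg.norm(r[:3]),90*np.linalg.norm(r[3:])))
    return p,R
yaw=np.radians(45);px=np.array([np.cos(yaw),np.sin(yaw),0]);py=np.array([-np.sin(yaw),np.cos(yaw),0]);Z=np.array([0,0,1.])
PO=np.array([.5415,.2255,0])
def tool(z,y):
    z=z/np.linalg.norm(z);y=y-z*(y@z);y=y/np.linalg.norm(y);return np.c_[np.cross(y,z),y,z]
Rdown=tool(-Z,-px)
E
python3 - <<'E'
from h import *
p,R=now()
H=np.array([.612,.132,.336])
go((p+[0.02,-.03,.2],R,6),(H+[0,0,.1],Rdown,16))
E
```

```text
6 x [0.066, 0.047, -0.444, 0.0, 0.0, 0.0] -> [0.2491 0.5507 0.4099]  step mm 33.8 deg 0.00
16 x [0.446, 0.132, -0.022, 0.0, -0.0, 0.016] -> [0.6141 0.1334 0.4369]  step mm 34.9 deg 1.44
```

play_rows([
  [[0.066, 0.047, -0.444, 0, 0, 0], [0.066, 0.047, -0.444, 0, 0, 0], [0.066, 0.047, -0.444, 0, 0, 0], [0.066, 0.047, -0.444, 0, 0, 0], [0.066, 0.047, -0.444, 0, 0, 0], [0.066, 0.047, -0.444, 0, 0, 0]],
], jaw=0, squeeze=50)

```text
clock: 0.6
position: [0.2492, 0.55, 0.4122]
orientation: [[0.93, -0.367, -0.0], [-0.367, -0.93, -0.001], [-0.0, 0.001, -1.0]]
ft_force: [1.0, 1.9, 0.3]
gripper_width: 1.002
gripper_force: 0.0
```

play_rows([
  [[0.446, 0.132, -0.022, 0, 0, 0.016], [0.446, 0.132, -0.022, 0, 0, 0.016], [0.446, 0.132, -0.022, 0, 0, 0.016], [0.446, 0.132, -0.022, 0, 0, 0.016], [0.446, 0.132, -0.022, 0, 0, 0.016], [0.446, 0.132, -0.022, 0, 0, 0.016], [0.446, 0.132, -0.022, 0, 0, 0.016], [0.446, 0.132, -0.022, 0, 0, 0.016]],
])

```text
clock: 1.27
position: [0.4536, 0.3592, 0.4236]
orientation: [[0.838, -0.546, -0.001], [-0.546, -0.838, -0.001], [-0.0, 0.001, -1.0]]
ft_force: [0.5, 0.7, -0.1]
gripper_width: 0.997
gripper_force: 0.0
```

play_rows([
  [[0.446, 0.132, -0.022, 0, 0, 0.016], [0.446, 0.132, -0.022, 0, 0, 0.016], [0.446, 0.132, -0.022, 0, 0, 0.016], [0.446, 0.132, -0.022, 0, 0, 0.016], [0.446, 0.132, -0.022, 0, 0, 0.016], [0.446, 0.132, -0.022, 0, 0, 0.016], [0.446, 0.132, -0.022, 0, 0, 0.016], [0.446, 0.132, -0.022, 0, 0, 0.016]],
])

```text
clock: 1.93
position: [0.6149, 0.1321, 0.4367]
orientation: [[0.712, -0.703, -0.001], [-0.703, -0.712, -0.0], [-0.001, 0.001, -1.0]]
ft_force: [0.6, -0.1, -0.6]
gripper_width: 0.999
gripper_force: 0.0
```

```bash
python3 - <<'E'
from h import *
g=snap('wrist','w1');f=g['frame']
print(now(),arm.sense()['joint_positions'])
print('handle pred',proj(g,[.6124,.1318,.336]),'ends',proj(g,[[.5837,.1603,.336],[.64,.1015,.336]]))
cv2.imwrite('pics/w1b.png',cv2.resize(f[:,:,::-1],(800,600)))
E
```

```text
(array([0.6172, 0.1272, 0.4363]), array([[ 0.7067, -0.7075, -0.0012],
       [-0.7075, -0.7067, -0.003 ],
       [ 0.0013,  0.0029, -1.    ]])) [ 26.3951  19.9794  28.4775   0.1234 -98.6353  18.5929]
handle pred [[252.5528 187.4651]] ends [[252.3815 225.4954]
 [254.9046 145.7911]]
```

View pics/w1b.png

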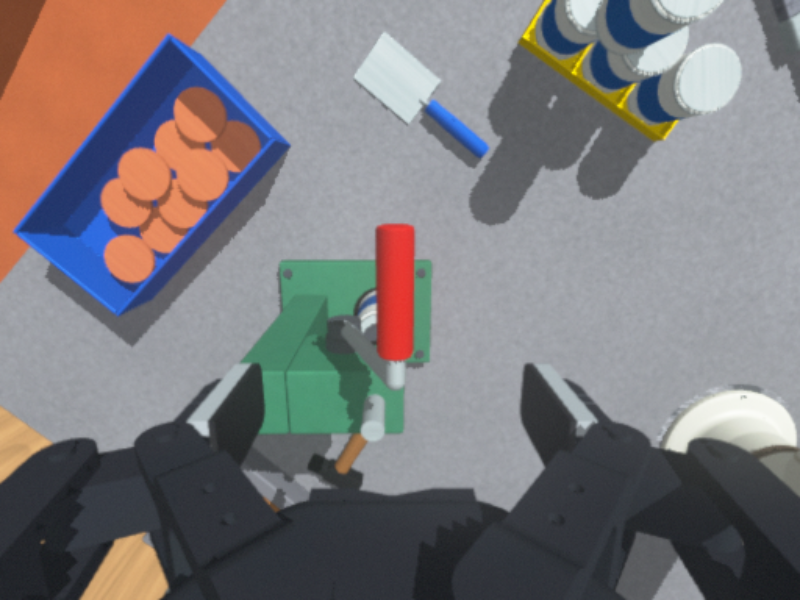

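The wrist view shows the red handle from (395,225) to (395,360), aligned with the fingers and within 1 px of the prediction.

```bash
python3 - <<'E'
from h import *
go(([.6122,.1317,.316],Rdown,8))
E
```

```text
8 x [-0.011, 0.0, 0.2, 0.0, -0.0, -0.0] -> [0.6124 0.1315 0.3163]  step mm 15.0 deg 0.00
```

play_rows([
  [[-0.011, 0, 0.2, 0, 0, 0], [-0.011, 0, 0.2, 0, 0, 0], [-0.011, 0, 0.2, 0, 0, 0], [-0.011, 0, 0.2, 0, 0, 0], [-0.011, 0, 0.2, 0, 0, 0], [-0.011, 0, 0.2, 0, 0, 0], [-0.011, 0, 0.2, 0, 0, 0], [-0.011, 0, 0.2, 0, 0, 0]],
])

```text
clock: 2.65
position: [0.6091, 0.1383, 0.3159]
orientation: [[0.712, -0.702, -0.001], [-0.702, -0.712, -0.0], [-0.001, 0.001, -1.0]]
ft_force: [0.2, -0.5, 1.0]
gripper_width: 0.996
gripper_force: 0.0
```

play_rows([
  [[0, 0, 0, 0, 0, 0], [0, 0, 0, 0, 0, 0], [0, 0, 0, 0, 0, 0], [0, 0, 0, 0, 0, 0], [0, 0, 0, 0, 0, 0], [0, 0, 0, 0, 0, 0], [0, 0, 0, 0, 0, 0], [0, 0, 0, 0, 0, 0]],
], jaw=255, squeeze=50)

```text
clock: 3.32
position: [0.6081, 0.1363, 0.3191]
orientation: [[0.712, -0.702, -0.002], [-0.702, -0.712, -0.003], [0.001, 0.004, -1.0]]
ft_force: [-4.0, -4.3, 4.7]
gripper_width: 0.226
gripper_force: 47.8
```

```bash
python3 - <<'E'
from h import *
s=arm.sense();print(s['gripper_width'],s['gripper_force'],s['ft_force'])
p,R=now()
PV=PO+.03*px-.118*py+.215*Z; gp=p-R[:,2]*.019
d=gp-PV; print('radius',np.hypot(d@px,d[2]),'elev',np.arctan2(d[2],-d@px),'y',d@py)
# rotation: about py, forward-down. vector -x goes from up to -x
def rot(a): return Ro.from_rotvec(-a*py).as_matrix()
q=rot(1.1)@d;print('end',PV+q)
st=(p,R);n=16
for A in(1.1,):
    go((PV+rot(A)@(p-PV),rot(A)@R,n)); go((PV+rot(A)@(p-PV),rot(A)@R,24))
E
```

```text
0.22595529346175255 47.792328000068665 [-3.9983 -4.2747  4.7165]
radius 0.1313593469352422 elev 1.2140138537975438 y 0.007853504540431027
end [0.5483 0.0765 0.2299]
16 x [-0.001, 0.094, 0.046, 0.044, 0.0, 0.0] -> [0.5599 0.0891 0.2207]  step mm 7.8 deg 3.96
24 x [-0.0, 0.063, 0.03, 0.029, 0.0, 0.0] -> [0.5604 0.0878 0.2209]  step mm 5.2 deg 2.61
```

play_rows([
  [[0, 0.063, 0.03, 0.029, 0, 0], [0, 0.063, 0.03, 0.029, 0, 0], [0, 0.063, 0.03, 0.029, 0, 0], [0, 0.063, 0.03, 0.029, 0, 0], [0, 0.063, 0.03, 0.029, 0, 0], [0, 0.063, 0.03, 0.029, 0, 0], [0, 0.063, 0.03, 0.029, 0, 0], [0, 0.063, 0.03, 0.029, 0, 0]],
])

```text
clock: 3.98
position: [0.5855, 0.1132, 0.2968]
orientation: [[0.713, -0.653, 0.255], [-0.701, -0.665, 0.255], [0.003, -0.361, -0.933]]
ft_force: [-4.1, -0.1, 6.5]
gripper_width: 0.231
gripper_force: 48.6
```

play_rows([
  [[0, 0.063, 0.03, 0.029, 0, 0], [0, 0.063, 0.03, 0.029, 0, 0], [0, 0.063, 0.03, 0.029, 0, 0], [0, 0.063, 0.03, 0.029, 0, 0], [0, 0.063, 0.03, 0.029, 0, 0], [0, 0.063, 0.03, 0.029, 0, 0], [0, 0.063, 0.03, 0.029, 0, 0], [0, 0.063, 0.03, 0.029, 0, 0]],
])

```text
clock: 4.65
position: [0.5685, 0.0959, 0.2623]
orientation: [[0.713, -0.519, 0.471], [-0.701, -0.532, 0.475], [0.004, -0.669, -0.743]]
ft_force: [-9.6, -6.2, 9.6]
gripper_width: 0.235
gripper_force: 50.3
```

```bash
cat >> h.py <<'E'
PV=PO+.03*px-.118*py+.215*Z
def rot(a): return Ro.from_rotvec(-a*py).as_matrix()
def lev():
    p,R=now();d=p-R[:,2]*.019-PV;s=arm.sense()
    print('r',np.hypot(d@px,d[2]),'lever',1.2-np.arctan2(d[2],-d@px),'y',d@py,'tilt',np.degrees(np.arccos(-R[2,2])),s['ft_force'],s['gripper_width'],s['gripper_force'],s['joint_positions'])
E
python3 -c "
from h import *
lev()"
```

```text
r 0.13059500368947455 lever 0.7103151495761652 y 0.007213420096763368 tilt 41.97499026579935 [-9.6296 -6.1544  9.6276] 0.23490555232468371 50.27248442173004 [ 10.3      3.4273 -15.495  -36.1013 -40.5723  56.7933]
```

play_rows([
  [[0, 0.063, 0.03, 0.029, 0, 0], [0, 0.063, 0.03, 0.029, 0, 0], [0, 0.063, 0.03, 0.029, 0, 0], [0, 0.063, 0.03, 0.029, 0, 0], [0, 0.063, 0.03, 0.029, 0, 0], [0, 0.063, 0.03, 0.029, 0, 0], [0, 0.063, 0.03, 0.029, 0, 0], [0, 0.063, 0.03, 0.029, 0, 0]],
])

```text
clock: 5.32
position: [0.5615, 0.0887, 0.2216]
orientation: [[0.714, -0.316, 0.625], [-0.7, -0.329, 0.633], [0.006, -0.89, -0.456]]
ft_force: [-13.5, -7.4, 10.6]
gripper_width: 0.233
gripper_force: 51.2
```

```bash
python3 -c "
from h import *
lev()"
```

```text
r 0.13039470421927143 lever 1.0828716154046298 y 0.007047009489664878 tilt 62.87746951436423 [-13.518   -7.4322  10.5996] 0.23342274002905916 51.20976269245148 [-12.561    9.8431 -20.9688 -78.7863 -50.2603 109.179 ]
```

play_rows([
  [[0, 0.063, 0.03, 0.029, 0, 0], [0, 0.04, 0.02, 0.015, 0, 0], [0, 0, 0, 0, 0, 0], [0, 0, 0, 0, 0, 0]],
])

```text
clock: 5.65
position: [0.5627, 0.0893, 0.2199]
orientation: [[0.718, -0.26, 0.646], [-0.696, -0.283, 0.66], [0.011, -0.923, -0.384]]
ft_force: [-25.7, -18.2, 35.9]
gripper_width: 0.229
gripper_force: 68.0
```

```bash
python3 -c "
from h import *
lev()"
```

```text
r 0.1294365531901366 lever 1.1052868373397036 y 0.006569148060343735 tilt 67.41882642606043 [-25.6939 -18.24    35.9212] 0.22938995913957683 68.00811767578125 [-16.5207  12.2726 -22.3308 -85.0278 -55.0238 118.045 ]
```

The force jump to 36 N shows the lever is at its stop. Next I guide it back up.

```bash
python3 -c "
from h import *
p,R=now()
go((PV+rot(-1.105)@(p-PV),rot(-1.105)@R,24))"
```

```text
24 x [0.001, -0.065, -0.022, -0.029, -0.0, 0.0] -> [0.6088 0.1359 0.3175]  step mm 5.1 deg 2.61
```

play_rows([
  [[0.001, -0.065, -0.022, -0.029, 0, 0], [0.001, -0.065, -0.022, -0.029, 0, 0], [0.001, -0.065, -0.022, -0.029, 0, 0], [0.001, -0.065, -0.022, -0.029, 0, 0], [0.001, -0.065, -0.022, -0.029, 0, 0], [0.001, -0.065, -0.022, -0.029, 0, 0], [0.001, -0.065, -0.022, -0.029, 0, 0], [0.001, -0.065, -0.022, -0.029, 0, 0]],
])

```text
clock: 6.32
position: [0.568, 0.0945, 0.2561]
orientation: [[0.716, -0.483, 0.504], [-0.699, -0.503, 0.509], [0.008, -0.716, -0.698]]
ft_force: [-26.0, -15.3, 22.4]
gripper_width: 0.231
gripper_force: 66.8
```

play_rows([
  [[0.001, -0.065, -0.022, -0.029, 0, 0], [0.001, -0.065, -0.022, -0.029, 0, 0], [0.001, -0.065, -0.022, -0.029, 0, 0], [0.001, -0.065, -0.022, -0.029, 0, 0], [0.001, -0.065, -0.022, -0.029, 0, 0], [0.001, -0.065, -0.022, -0.029, 0, 0], [0.001, -0.065, -0.022, -0.029, 0, 0], [0.001, -0.065, -0.022, -0.029, 0, 0]],
])

```text
clock: 6.98
position: [0.5849, 0.1116, 0.2933]
orientation: [[0.715, -0.631, 0.3], [-0.699, -0.65, 0.299], [0.006, -0.423, -0.906]]
ft_force: [-21.7, -3.0, 27.5]
gripper_width: 0.232
gripper_force: 65.8
```

```bash
python3 -c "
from h import *
lev()
p,R=now();d=p-R[:,2]*.019-PV;a=1.2-np.arctan2(d[2],-d@px)
go((PV+rot(-a)@(p-PV),rot(-a)@R,8))"
```

```text
r 0.1298064457816337 lever 0.3731090583708029 y 0.0067612895530394295 tilt 25.043500767427282 [-21.7045  -2.9552  27.4969] 0.2318520662149363 65.79592108726501 [ 20.5083   6.6153  -8.0249 -12.6333 -52.9814  30.8695]
8 x [0.001, -0.066, -0.023, -0.03, -0.0, -0.0] -> [0.6092 0.1357 0.3171]  step mm 5.2 deg 2.70
```

play_rows([
  [[0.001, -0.065, -0.022, -0.029, 0, 0], [0.001, -0.065, -0.022, -0.029, 0, 0], [0.001, -0.065, -0.022, -0.029, 0, 0], [0.001, -0.065, -0.022, -0.029, 0, 0], [0.001, -0.065, -0.022, -0.029, 0, 0], [0.001, -0.065, -0.022, -0.029, 0, 0], [0.001, -0.065, -0.022, -0.029, 0, 0]],
])

```text
clock: 7.57
position: [0.6063, 0.1332, 0.3156]
orientation: [[0.715, -0.693, 0.088], [-0.699, -0.711, 0.082], [0.006, -0.121, -0.993]]
ft_force: [-16.0, 2.8, 25.5]
gripper_width: 0.23
gripper_force: 64.8
```

play_rows([
  [[0, 0, 0, 0, 0, 0], [0, 0, 0, 0, 0, 0], [0, 0, 0, 0, 0, 0], [0, 0, 0, 0, 0, 0], [0, 0, 0, 0, 0, 0], [0, 0, 0, 0, 0, 0]],
], jaw=0)

```text
clock: 8.07
position: [0.6067, 0.1326, 0.304]
orientation: [[0.712, -0.698, 0.079], [-0.702, -0.707, 0.081], [-0.0, -0.113, -0.994]]
ft_force: [0.0, -0.1, -0.4]
gripper_width: 0.999
gripper_force: 0.0
```

```bash
python3 -c "
from h import *
lev();p,R=now();print(p,R)
go((p-R[:,2]*.1,R,5))"
```

```text
r 0.11967900604538292 lever 0.07608200655512465 y 0.006156869718054704 tilt 6.50226049424505 [ 0.0057 -0.1406 -0.3897] 0.9992781466579975 0.0 [ 26.0806  16.0149   5.4319  -2.2638 -73.2978  19.854 ]
[0.6067 0.1326 0.304 ] [[ 0.712  -0.6977  0.0792]
 [-0.7021 -0.7074  0.0809]
 [-0.0004 -0.1132 -0.9936]]
5 x [0.0, -0.0, -0.267, 0.0, 0.0, 0.0] -> [0.5988 0.1245 0.4035]  step mm 20.0 deg 0.00
```

play_rows([
  [[0, 0, -0.3, 0, 0, 0], [0, 0, -0.3, 0, 0, 0], [0, 0, -0.3, 0, 0, 0], [0, 0, -0.3, 0, 0, 0], [0, 0, -0.3, 0, 0, 0]],
])

```text
clock: 8.48
position: [0.5977, 0.1234, 0.4172]
orientation: [[0.712, -0.698, 0.08], [-0.702, -0.707, 0.081], [-0.0, -0.114, -0.993]]
ft_force: [-0.3, 0.8, 0.5]
gripper_width: 0.999
gripper_force: 0.0
```

```bash
python3 - <<'E'
from h import *
p,R=now();g=snap('wrist','w2');o,d=ray(g,(256,192));print('cam in tool',R.T@(o-p),R.T@d)
a=np.radians(30);h=np.array([np.cos(a),np.sin(a),0]);t=np.radians(55)
zt=np.sin(t)*h-np.cos(t)*Z
G=np.array([.5415,.2255,.099])+.027*zt;pre=G-.2*zt
for sg in(1,-1):
    Rt=tool(zt,sg*np.array([-np.sin(a),np.cos(a),0]));print('opt',sg,G,pre,Rt)
    m=Ro.from_matrix(R.T@Rt).magnitude();print(np.degrees(m))
    go((p+[-.16,-.02,0],R,8),(pre,Rt,20))
E
```

```text
cam in tool [ 0.0685 -0.0002 -0.1624] [-0.2729  0.0203  0.9618]
opt 1 [0.5607 0.2366 0.0835] [0.4188 0.1546 0.1982] [[-0.4967 -0.5     0.7094]
 [-0.2868  0.866   0.4096]
 [-0.8192  0.     -0.5736]]
112.22126567705203
8 x [-0.169, 0.212, -0.016, -0.001, -0.0, 0.0] -> [0.4374 0.1034 0.4172]  step mm 20.4 deg 0.09
20 x [0.031, 0.074, 0.141, 0.025, -0.018, 0.054] -> [0.4183 0.1531 0.1983]  step mm 12.2 deg 5.60
opt -1 [0.5607 0.2366 0.0835] [0.4188 0.1546 0.1982] [[ 0.4967  0.5     0.7094]
 [ 0.2868 -0.866   0.4096]
 [ 0.8192 -0.     -0.5736]]
87.82769867110898
8 x [-0.169, 0.212, -0.016, -0.001, -0.0, 0.0] -> [0.4374 0.1034 0.4172]  step mm 20.4 deg 0.09
20 x [-0.088, 0.007, 0.127, 0.017, 0.024, -0.039] -> [0.4201 0.1544 0.1983]  step mm 11.6 deg 4.40
```

play_rows([
  [[-0.17, 0.212, -0.016, 0, 0, 0], [-0.17, 0.212, -0.016, 0, 0, 0], [-0.17, 0.212, -0.016, 0, 0, 0], [-0.17, 0.212, -0.016, 0, 0, 0], [-0.17, 0.212, -0.016, 0, 0, 0], [-0.17, 0.212, -0.016, 0, 0, 0], [-0.17, 0.212, -0.016, 0, 0, 0], [-0.17, 0.212, -0.016, 0, 0, 0]],
])

```text
clock: 9.2
position: [0.4347, 0.1041, 0.411]
orientation: [[0.712, -0.698, 0.08], [-0.702, -0.707, 0.081], [-0.0, -0.114, -0.993]]
ft_force: [0.9, 0.2, -0.0]
gripper_width: 1.001
gripper_force: 0.0
```

play_rows([
  [[-0.088, 0.007, 0.127, 0.017, 0.024, -0.039], [-0.088, 0.007, 0.127, 0.017, 0.024, -0.039], [-0.088, 0.007, 0.127, 0.017, 0.024, -0.039], [-0.088, 0.007, 0.127, 0.017, 0.024, -0.039], [-0.088, 0.007, 0.127, 0.017, 0.024, -0.039], [-0.088, 0.007, 0.127, 0.017, 0.024, -0.039], [-0.088, 0.007, 0.127, 0.017, 0.024, -0.039], [-0.088, 0.007, 0.127, 0.017, 0.024, -0.039]],
])

```text
clock: 9.87
position: [0.4087, 0.1358, 0.3282]
orientation: [[0.87, -0.237, 0.432], [-0.31, -0.945, 0.107], [0.383, -0.227, -0.895]]
ft_force: [0.1, -0.0, -0.1]
gripper_width: 0.998
gripper_force: 0.0
```

play_rows([
  [[-0.088, 0.007, 0.127, 0.017, 0.024, -0.039], [-0.088, 0.007, 0.127, 0.017, 0.024, -0.039], [-0.088, 0.007, 0.127, 0.017, 0.024, -0.039], [-0.088, 0.007, 0.127, 0.017, 0.024, -0.039], [-0.088, 0.007, 0.127, 0.017, 0.024, -0.039], [-0.088, 0.007, 0.127, 0.017, 0.024, -0.039], [-0.088, 0.007, 0.127, 0.017, 0.024, -0.039], [-0.088, 0.007, 0.127, 0.017, 0.024, -0.039]],
])

```text
clock: 10.53
position: [0.4219, 0.147, 0.2839]
orientation: [[0.724, 0.283, 0.629], [0.124, -0.951, 0.285], [0.679, -0.128, -0.723]]
ft_force: [0.3, 0.5, -0.8]
gripper_width: 1.002
gripper_force: 0.0
```

```bash
cat >> h.py <<'E'
def tilted(azdeg,tdeg=55):
    a=np.radians(azdeg);t=np.radians(tdeg);zt=np.sin(t)*np.array([np.cos(a),np.sin(a),0])-np.cos(t)*Z
    return zt,tool(zt,np.array([np.sin(a),-np.cos(a),0]))
E
python3 - <<'E'
from h import *
p,R=now();print(p,R,arm.sense()['joint_positions'])
zt,Rt=tilted(30)
G=np.array([.5415,.2255,.099])+.027*zt;go((G-.2*zt,Rt,6))
E
```

```text
[0.4219 0.147  0.2839] [[ 0.7239  0.2828  0.6293]
 [ 0.1237 -0.9506  0.2848]
 [ 0.6787 -0.1284 -0.7231]] [ 37.0697 -20.1038 -61.2315  56.2847 -10.5328  14.1893]
6 x [-0.143, -0.003, 0.127, 0.01, 0.02, -0.027] -> [0.4186 0.1547 0.1984]  step mm 14.3 deg 3.16
```

```bash
cat > kin.py <<'E'
from h import *
E=lambda ax,a:Ro.from_euler(ax,a,degrees=True).as_matrix()
X=np.array([1.,0,0])
LO=np.array([-179.83,-69.29,-61.27,-181.25,-171.15,-177.46]);HI=np.array([179.83,118.12,80.66,117.63,-9.14,177.46])
def fk(j,k,s4=1,s6=1):
    a1,d1,L1,a3,L2,L3,a5=k
    A=E('z',j[0]);B=A@E('y',j[1]);C=B@E('y',-j[2]);D=C@E('x',s4*j[3])@E('y',-j[4])
    p=A@[a1,0,d1]+B@[0,0,L1]+C@[L2,0,a3]+D@[L3,0,a5]
    # tool z = D x
    T=D@E('x',s6*j[5])@E('y',90)
    return p,T
D=[([83.285,22.042,.453,0,-68.411,-14.817],(.229,.581,.211)),([26.3951,19.9794,28.4775,.1234,-98.6353,18.5929],(.6172,.1272,.4363)),
([10.3,3.4273,-15.495,-36.1013,-40.5723,56.7933],(.5685,.0959,.2623)),([-12.561,9.8431,-20.9688,-78.7863,-50.2603,109.179],(.5615,.0887,.2216)),
([-16.5207,12.2726,-22.3308,-85.0278,-55.0238,118.045],(.5627,.0893,.2199)),([20.5083,6.6153,-8.0249,-12.6333,-52.9814,30.8695],(.5849,.1116,.2933)),
([26.0806,16.0149,5.4319,-2.2638,-73.2978,19.854],(.6067,.1326,.304)),([37.0697,-20.1038,-61.2315,56.2847,-10.5328,14.1893],(.4219,.147,.2839))]
def fit(s4):
    return least_squares(lambda k:np.concatenate([fk(j,k,s4)[0]-p for j,p in D]),[0,.3,.4,0,.4,.25,0])
best=min((fit(s) for s in(1,)),key=lambda r:r.cost);K=best.x
def ik(p,R,j0):
    f=lambda j:(lambda q:np.r_[(q[0]-p)*50,Ro.from_matrix(q[1].T@R).as_rotvec()*10])(fk(j,K,S4,S6))
    r=least_squares(f,np.clip(j0,LO+1,HI-1),bounds=(LO+.5,HI-.5));return r.x,np.sqrt(2*r.cost)
S4=S6=1
E
python3 - <<'E'
import kin
from kin import *
for s in(1,-1):
    r=fit(s);print(s,r.x,np.sqrt(2*r.cost/24)*1000)
    for s6 in(1,-1): print(s6,fk(D[-1][0],r.x,s,s6)[1].round(3).tolist())
E
```

```text
1 [ 0.3917  0.299  -0.0129 -0.052   0.1508 -0.1103  0.1002] 76.8657606225921
1 [[-0.837, 0.317, 0.446], [0.532, 0.663, 0.527], [-0.128, 0.679, -0.723]]
-1 [[-0.887, -0.119, 0.446], [0.153, 0.836, 0.527], [-0.436, 0.536, -0.723]]
-1 [ 0.1897  0.4505  0.2178 -0.1299  0.3963  0.1637 -0.0423] 78.08270920356146
1 [[-0.095, -0.771, 0.629], [-0.895, 0.343, 0.285], [-0.436, -0.536, -0.723]]
-1 [[0.283, -0.724, 0.629], [-0.951, -0.124, 0.285], [-0.128, -0.679, -0.723]]
```

```bash
python3 - <<'E'
t=open('kin.py').read()
t=t.replace("a1,d1,L1,a3,L2,L3,a5=k","a1,d1,L1,a3,L2,L3,a5,oy=k").replace("A@[a1,0,d1]","A@[a1,oy,d1]").replace("E('y',90)\n","E('y',90)@E('z',-90)\n").replace("s4=1,s6=1","s4=-1,s6=-1").replace(".25,0])",".25,0,-.16])").replace("in(1,)","in(-1,)").replace("S4=S6=1","S4=S6=-1")
open('kin.py','w').write(t)
E
cat >kt.py <<'E'
from kin import *
print(K,np.sqrt(2*best.cost/24)*1000)
j0=np.array(D[-1][0])
for T in(45,50,55,60):
  for az in(0,15,30,45,60):
    zt,Rt=tilted(az,T);G=np.array([.5415,.2255,.099])+.027*zt
    out=[]
    for back in(0,.15):
        sols=[ik(G-back*zt,Rt,s) for s in(j0,[10,20,-20,-80,-55,100],[30,40,0,0,-60,100],[60,40,-20,90,-60,20],[20,40,-20,-120,-60,120],[20,40,-40,-170,-60,-20])]
        s=[x for x in sols if x[1]<.02]; s=max(s,key=lambda x:min((x[0]-LO).min(),(HI-x[0]).min())) if s else None
        out.append(s[0].round(0).tolist() if s else min(x[1] for x in sols).round(2))
    print(T,az,out)
E
python3 kt.py
```

```text
[-0.0778  0.5883  0.3041 -0.1486  0.5205  0.379   0.0513 -0.1213] 54.03570146733004
45 0 [[50.0, 33.0, -14.0, 75.0, -34.0, -22.0], [69.0, -4.0, -40.0, 57.0, -52.0, -16.0]]
45 15 [[40.0, 32.0, -16.0, 90.0, -18.0, -19.0], [54.0, -10.0, -47.0, 63.0, -30.0, 1.0]]
45 30 [np.float64(0.86), np.float64(0.51)]
45 45 [np.float64(0.25), [30.0, -1.0, -42.0, -62.0, -12.0, 162.0]]
45 60 [[25.0, 37.0, -9.0, -79.0, -24.0, -166.0], [12.0, 10.0, -27.0, -62.0, -36.0, -176.0]]
50 0 [[53.0, 35.0, -15.0, 84.0, -38.0, -33.0], [75.0, -0.0, -41.0, 64.0, -56.0, -27.0]]
50 15 [[43.0, 33.0, -17.0, 107.0, -22.0, -36.0], [58.0, -8.0, -50.0, 78.0, -33.0, -17.0]]
50 30 [np.float64(0.63), np.float64(0.66)]
50 45 [[33.0, 34.0, -14.0, -128.0, -12.0, -133.0], [29.0, 0.0, -42.0, -95.0, -12.0, -164.0]]
50 60 [[23.0, 38.0, -9.0, -92.0, -27.0, -152.0], [9.0, 14.0, -26.0, -73.0, -39.0, -162.0]]
55 0 [[56.0, 37.0, -15.0, 91.0, -43.0, -42.0], [82.0, 5.0, -41.0, 69.0, -60.0, -38.0]]
55 15 [[45.0, 35.0, -18.0, 117.0, -28.0, -49.0], [65.0, -4.0, -51.0, 89.0, -39.0, -33.0]]
55 30 [np.float64(0.58), np.float64(0.74)]
55 45 [[30.0, 36.0, -14.0, -140.0, -19.0, -120.0], [25.0, 5.0, -41.0, -118.0, -19.0, -139.0]]
55 60 [[21.0, 41.0, -8.0, -101.0, -32.0, -142.0], [5.0, 19.0, -25.0, -82.0, -43.0, -151.0]]
60 0 [[59.0, 40.0, -15.0, 96.0, -48.0, -49.0], [89.0, 13.0, -39.0, 71.0, -66.0, -48.0]]
60 15 [np.float64(0.42), [75.0, 3.0, -51.0, 95.0, -49.0, -48.0]]
60 30 [np.float64(0.6), np.float64(0.77)]
60 45 [[29.0, 40.0, -14.0, -146.0, -26.0, -113.0], [20.0, 13.0, -39.0, -129.0, -28.0, -124.0]]
60 60 [[19.0, 44.0, -7.0, -108.0, -37.0, -134.0], [1.0, 26.0, -22.0, -89.0, -48.0, -141.0]]
```

```bash
python3 - <<'E'
from kin import *
for j,p in D: print((fk(j,K)[0]-p).round(3), fk(j,K)[1][:,2].round(3), best.x[:0])
# regress: position linear in params
def cols(j):
    A=E('z',j[0]);B=A@E('y',j[1]);C=B@E('y',-j[2]);Fo=C@E('x',-j[3]);Dm=Fo@E('y',-j[4]);G=Dm@E('x',-j[5])
    return np.hstack([np.c_[0,0,1].T,A[:,:2],B,C[:,[0,2]],Fo[:,[1]],Dm])
M=np.vstack([cols(j) for j,_ in D]);y=np.concatenate([p for _,p in D])
x,res,rk,sv=np.linalg.lstsq(M,y,rcond=None);print(x,rk,(M@x-y).reshape(-1,3))
E
```

```text
[-0.048 -0.082 -0.049] [ 0.  0. -1.] []
[-0.014  0.036 -0.011] [-0.001 -0.003 -1.   ] []
[0.055 0.018 0.058] [ 0.471  0.475 -0.743] []
[ 0.015 -0.082  0.085] [ 0.625  0.633 -0.456] []
[-0.009 -0.088  0.08 ] [ 0.646  0.66  -0.384] []
[ 0.014  0.046 -0.003] [ 0.3    0.299 -0.906] []
[-0.037  0.027 -0.036] [ 0.079  0.081 -0.994] []
[-0.026 -0.019 -0.123] [ 0.629  0.285 -0.723] []
[ 0.1617 -0.0005 -0.      0.0004 -0.      0.5642  0.4221 -0.0003 -0.0798
  0.3179 -0.0798 -0.    ] 10 [[ 0.0002  0.0002 -0.    ]
 [-0.0001  0.     -0.    ]
 [ 0.0001  0.0001  0.    ]
 [-0.0001 -0.     -0.    ]
 [-0.0001  0.      0.    ]
 [ 0.      0.0001 -0.    ]
 [-0.0001  0.     -0.    ]
 [ 0.     -0.     -0.    ]]
```

```bash
python3 - <<'E'
t=open('kin.py').read()
a=t.index("    p=A@[");b=t.index("    # tool z")
t=t[:a]+"    p=np.array([0,0,.1617])+B@[0,0,.5642]+C@[.4221,0,0]+D@[.3179,-.1596,0]\n"+t[b:]
t=t.replace("    a1,d1,L1,a3,L2,L3,a5,oy=k\n","")
a=t.index("def fit(");b=t.index("def ik(");t=t[:a]+"K=None\n"+t[b:];open('kin.py','w').write(t)
u=open('kt.py').read().splitlines();u[1]="for j,p in D:print((fk(j,K)[0]-p).round(4))";open('kt.py','w').write('\n'.join(u))
E
python3 kt.py | tail -n 20
```

```text
45 0 [np.float64(0.76), np.float64(0.87)]
45 15 [np.float64(0.04), np.float64(1.3)]
45 30 [np.float64(0.46), np.float64(1.28)]
45 45 [np.float64(0.03), [21.0, -0.0, -31.0, -46.0, -23.0, 151.0]]
45 60 [[15.0, 21.0, -18.0, -66.0, -33.0, -173.0], [8.0, 7.0, -22.0, -53.0, -44.0, 176.0]]
50 0 [np.float64(0.81), np.float64(1.02)]
50 15 [[3.0, 21.0, -43.0, -158.0, -24.0, -103.0], np.float64(0.75)]
50 30 [[11.0, 19.0, -27.0, -107.0, -15.0, -150.0], np.float64(0.71)]
50 45 [[12.0, 20.0, -23.0, -86.0, -25.0, -161.0], [11.0, 1.0, -31.0, -64.0, -29.0, 174.0]]
50 60 [[10.0, 23.0, -19.0, -75.0, -38.0, -160.0], [1.0, 8.0, -23.0, -62.0, -48.0, -172.0]]
55 0 [np.float64(0.86), np.float64(1.1)]
55 15 [[2.0, 23.0, -47.0, -162.0, -36.0, -97.0], [5.0, -2.0, -47.0, -136.0, -12.0, -127.0]]
55 30 [[2.0, 21.0, -34.0, -125.0, -28.0, -124.0], [14.0, -2.0, -37.0, -86.0, -13.0, -174.0]]
55 45 [[5.0, 22.0, -26.0, -99.0, -32.0, -144.0], [1.0, 3.0, -32.0, -78.0, -36.0, -166.0]]
55 60 [[5.0, 24.0, -20.0, -83.0, -42.0, -150.0], [-5.0, 11.0, -24.0, -70.0, -52.0, -160.0]]
60 0 [np.float64(0.9), np.float64(1.59)]
60 15 [[1.0, 27.0, -51.0, -164.0, -48.0, -94.0], [-3.0, 2.0, -57.0, -149.0, -32.0, -107.0]]
60 30 [[-2.0, 25.0, -39.0, -134.0, -39.0, -112.0], [-4.0, 2.0, -43.0, -108.0, -31.0, -141.0]]
60 45 [[-0.0, 25.0, -29.0, -108.0, -40.0, -131.0], [-8.0, 7.0, -35.0, -88.0, -44.0, -149.0]]
60 60 [[1.0, 27.0, -22.0, -90.0, -48.0, -140.0], [-11.0, 14.0, -26.0, -76.0, -57.0, -150.0]]
```

```bash
cat >kt2.py <<'E'
from kin import *
def pts(j):
    A=E('z',j[0]);B=A@E('y',j[1]);C=B@E('y',-j[2]);D=C@E('x',-j[3])@E('y',-j[4])
    e=np.array([0,0,.1617])+B@[0,0,.5642];w=e+C@[.4221,0,0];return w,w+D@[0,-.1596,0]
rng=np.random.default_rng(0)
for T in(50,55,60):
  for az,P,b in((38,(.5415,.2255,.099),0),(45,(.5415,.2255,.099),0),(45,(.5415,.2255,.099),.15),(20,(.5363,-.21,.18),0),(13.6,(.5363,-.21,.18),0),(0,(.5363,-.21,.18),0),(13.6,(.5363,-.21,.24),0),(13.6,(.5363,-.21,.18),.1)):
    zt,Rt=tilted(az,T);G=np.array(P)+.027*zt-b*zt;seen=[]
    for _ in range(25):
        j,e=ik(G,Rt,rng.uniform([-60,-10,-60,-180,-120,-177],[80,60,60,117,-10,177]))
        if e<.02 and not any(np.abs(j-q).max()<3 for q in seen): seen.append(j)
    for j in seen:
        m=np.minimum(j-LO,HI-j);
        if m[:5].min()>3: print(T,az,P[2],b,j.round(0).tolist(),'j6alt',round((j[5]+180+180)%360-180),*[q.round(2) for q in pts(j)])
E
timeout 300 python3 kt2.py
```

```text
50 38 0.099 0 [12.0, 19.0, -25.0, -94.0, -20.0, -159.0] j6alt 21 [0.48 0.1  0.4 ] [0.37 0.09 0.29]
50 45 0.099 0 [12.0, 20.0, -23.0, -86.0, -25.0, -161.0] j6alt 19 [0.49 0.1  0.4 ] [0.38 0.07 0.29]
50 45 0.099 0.15 [11.0, 1.0, -31.0, -64.0, -29.0, 174.0] j6alt -6 [0.36 0.07 0.5 ] [ 0.3  -0.01  0.38]
50 20 0.18 0 [-32.0, 15.0, -17.0, -63.0, -42.0, -175.0] j6alt 5 [ 0.43 -0.26  0.49] [ 0.33 -0.29  0.37]
50 0 0.18 0 [-23.0, 10.0, -24.0, -63.0, -19.0, 167.0] j6alt -13 [ 0.41 -0.17  0.49] [ 0.31 -0.21  0.37]
50 13.6 0.24 0 [-27.0, 7.0, -17.0, -55.0, -37.0, 168.0] j6alt -12 [ 0.41 -0.21  0.55] [ 0.32 -0.26  0.43]
50 13.6 0.18 0.1 [-35.0, 3.0, -21.0, -57.0, -44.0, 174.0] j6alt -6 [ 0.34 -0.24  0.55] [ 0.25 -0.28  0.43]
55 38 0.099 0 [4.0, 21.0, -29.0, -109.0, -29.0, -137.0] j6alt 43 [0.47 0.03 0.36] [0.35 0.08 0.27]
55 45 0.099 0 [5.0, 22.0, -26.0, -99.0, -32.0, -144.0] j6alt 36 [0.49 0.04 0.37] [0.37 0.06 0.27]
55 45 0.099 0.15 [1.0, 3.0, -32.0, -78.0, -36.0, -166.0] j6alt 14 [0.38 0.01 0.48] [ 0.29 -0.03  0.35]
55 20 0.18 0 [-36.0, 16.0, -17.0, -71.0, -46.0, -165.0] j6alt 15 [ 0.41 -0.3  
[... 486 characters left out ...]
0, -40.0, -131.0] j6alt 49 [ 0.49 -0.    0.33] [0.36 0.05 0.24]
60 45 0.099 0.15 [-8.0, 7.0, -35.0, -88.0, -44.0, -149.0] j6alt 31 [ 0.38 -0.06  0.44] [ 0.27 -0.04  0.32]
60 20 0.18 0 [-40.0, 18.0, -18.0, -78.0, -50.0, -156.0] j6alt 24 [ 0.39 -0.33  0.45] [ 0.3  -0.3   0.33]
60 13.6 0.18 0 [-40.0, 16.0, -21.0, -83.0, -44.0, -157.0] j6alt 23 [ 0.38 -0.31  0.45] [ 0.29 -0.27  0.33]
60 0 0.18 0 [-38.0, 12.0, -26.0, -93.0, -32.0, -155.0] j6alt 25 [ 0.36 -0.28  0.45] [ 0.28 -0.21  0.33]
60 13.6 0.24 0 [-37.0, 9.0, -18.0, -75.0, -44.0, -170.0] j6alt 10 [ 0.37 -0.28  0.52] [ 0.29 -0.27  0.39]
60 13.6 0.18 0.1 [-47.0, 7.0, -24.0, -74.0, -52.0, -163.0] j6alt 17 [ 0.29 -0.32  0.51] [ 0.21 -0.29  0.38]
```

```bash
cat >>kin.py <<'E'
def tilt2(az,T=55):
    zt,R=tilted(az,T);return zt,R@np.diag([-1,-1,1])
def sim(wps,j=None,start=None):
    if j is None: j=arm.sense()['joint_positions']
    p,R=start or fk(j,K)
    for tp,tR,n in wps:
        r=rows(p,R,np.array(tp,float),tR,n);mm=999;ms=0;me=0
        for _ in range(n):
            p,R=comp(p,R,r,1);j2,e=ik(p,R,j);mm=min(mm,np.minimum(j2-LO,HI-j2).min());ms=max(ms,abs(j2-j).max());me=max(me,e);j=j2
        print(n,'x',r.tolist(),'->',p,'mm %.1f deg %.2f | margin %.1f maxstep %.1f err %.3f'%(75*np.linalg.norm(r[:3]),90*np.linalg.norm(r[3:]),mm,ms,me),j.round(0))
    return j,(p,R)
E
python3 - <<'E'
from kin import *
R1=np.array([[0.712,-0.698,0.08],[-0.702,-0.707,0.081],[0,-0.114,-0.993]])
zt,Rt=tilt2(45);G=np.array([.5415,.2255,.099])+.027*zt
Rd=tool(-Z,np.array([-.707,.707,0]));Rm=tool(-Z+.3*px,np.array([-1,.02,0.]))
print('A');sim([([.4347,.1041,.411],R1,16),([.52,.06,.42],Rm,10),(G-.16*zt,Rt,16)])
print('B');sim([([.45,.1,.42],R1,16),([.50,.04,.40],Rd,14),(G-.15*zt,Rt,12)])
E
```

```text
A
16 x [0.061, 0.006, -0.096, -0.016, -0.022, 0.04] -> [0.4345 0.1035 0.4113] mm 8.5 deg 4.35 | margin 4.2 maxstep 11.1 err 0.000 [ 33.  -4.  -3.  -2. -84.  12.]
10 x [0.101, -0.085, -0.007, 0.01, -0.004, 0.052] -> [0.5201 0.0602 0.42  ] mm 9.9 deg 4.78 | margin 59.4 maxstep 3.4 err 0.000 [ 20.   1.   3.  -7. -78. -21.]
16 x [0.065, 0.113, 0.19, 0.01, -0.026, 0.029] -> [0.4642 0.1507 0.1758] mm 17.3 deg 3.62 | margin 27.3 maxstep 8.3 err 0.000 [ -0.   2. -33. -77. -37.  13.]
B
16 x [0.077, 0.005, -0.097, -0.016, -0.022, 0.04] -> [0.4501 0.0991 0.4197] mm 9.3 deg 4.35 | margin 4.4 maxstep 11.4 err 0.000 [ 31.  -2.  -0.  -2. -86.  14.]
14 x [0.066, -0.048, 0.02, -0.004, 0.005, 0.071] -> [0.5001 0.04   0.4009] mm 6.3 deg 6.42 | margin 61.5 maxstep 6.3 err 0.000 [ 23.   5.   5.   1. -89. -68.]
12 x [0.05, 0.114, 0.271, -0.0, -0.051, 0.0] -> [0.4703 0.1533 0.1691] mm 22.4 deg 4.59 | margin 20.9 maxstep 18.8 err 0.000 [  1.   3. -32. -77. -36.  14.]
```

play_rows([
  [[0.061, 0.006, -0.096, -0.016, -0.022, 0.04], [0.061, 0.006, -0.096, -0.016, -0.022, 0.04], [0.061, 0.006, -0.096, -0.016, -0.022, 0.04], [0.061, 0.006, -0.096, -0.016, -0.022, 0.04], [0.061, 0.006, -0.096, -0.016, -0.022, 0.04], [0.061, 0.006, -0.096, -0.016, -0.022, 0.04], [0.061, 0.006, -0.096, -0.016, -0.022, 0.04], [0.061, 0.006, -0.096, -0.016, -0.022, 0.04]],
])

```text
clock: 11.2
position: [0.4206, 0.1296, 0.3495]
orientation: [[0.882, -0.244, 0.404], [-0.314, -0.943, 0.115], [0.352, -0.228, -0.908]]
ft_force: [-0.2, -0.4, -0.5]
gripper_width: 0.995
gripper_force: 0.0
```

play_rows([
  [[0.061, 0.006, -0.096, -0.016, -0.022, 0.04], [0.061, 0.006, -0.096, -0.016, -0.022, 0.04], [0.061, 0.006, -0.096, -0.016, -0.022, 0.04], [0.061, 0.006, -0.096, -0.016, -0.022, 0.04], [0.061, 0.006, -0.096, -0.016, -0.022, 0.04], [0.061, 0.006, -0.096, -0.016, -0.022, 0.04], [0.061, 0.006, -0.096, -0.016, -0.022, 0.04], [0.061, 0.006, -0.096, -0.016, -0.022, 0.04]],
])

```text
clock: 11.87
position: [0.4345, 0.1029, 0.4107]
orientation: [[0.704, -0.706, 0.079], [-0.711, -0.698, 0.09], [-0.009, -0.119, -0.993]]
ft_force: [0.5, 0.7, 0.1]
gripper_width: 1.002
gripper_force: 0.0
```

```bash
python3 - <<'E'
from kin import *
print(now(),arm.sense()['joint_positions'])
zt,Rt=tilt2(45);G=np.array([.5415,.2255,.099])+.027*zt
Rm=tool(-Z+.3*px,np.array([-1,.02,0.]))
sim([([.52,.06,.42],Rm,8),(G-.16*zt,Rt,16)])
E
```

```text
(array([0.4345, 0.1029, 0.4107]), array([[ 0.7036, -0.7062,  0.0789],
       [-0.7105, -0.6979,  0.0901],
       [-0.0086, -0.1195, -0.9928]])) [ 32.8524  -3.8208  -2.8203  -1.8968 -84.3874  11.9138]
8 x [0.127, -0.105, -0.009, 0.013, -0.005, 0.065] -> [0.5201 0.0598 0.4199] mm 12.4 deg 5.98 | margin 59.6 maxstep 4.3 err 0.000 [ 20.   0.   3.  -7. -78. -21.]
16 x [0.065, 0.113, 0.189, 0.01, -0.025, 0.029] -> [0.4646 0.1482 0.1754] mm 17.2 deg 3.56 | margin 25.5 maxstep 8.4 err 0.000 [  1.   2. -33. -75. -35.  11.]
```

play_rows([
  [[0.127, -0.105, -0.009, 0.013, -0.005, 0.065], [0.127, -0.105, -0.009, 0.013, -0.005, 0.065], [0.127, -0.105, -0.009, 0.013, -0.005, 0.065], [0.127, -0.105, -0.009, 0.013, -0.005, 0.065], [0.127, -0.105, -0.009, 0.013, -0.005, 0.065], [0.127, -0.105, -0.009, 0.013, -0.005, 0.065], [0.127, -0.105, -0.009, 0.013, -0.005, 0.065], [0.127, -0.105, -0.009, 0.013, -0.005, 0.065]],
])

```text
clock: 12.53
position: [0.5205, 0.0593, 0.4191]
orientation: [[-0.02, -0.979, 0.204], [-0.977, 0.063, 0.202], [-0.21, -0.196, -0.958]]
ft_force: [0.3, -0.1, 0.2]
gripper_width: 1.003
gripper_force: 0.0
```

play_rows([
  [[0.065, 0.113, 0.189, 0.01, -0.025, 0.029], [0.065, 0.113, 0.189, 0.01, -0.025, 0.029], [0.065, 0.113, 0.189, 0.01, -0.025, 0.029], [0.065, 0.113, 0.189, 0.01, -0.025, 0.029], [0.065, 0.113, 0.189, 0.01, -0.025, 0.029], [0.065, 0.113, 0.189, 0.01, -0.025, 0.029], [0.065, 0.113, 0.189, 0.01, -0.025, 0.029], [0.065, 0.113, 0.189, 0.01, -0.025, 0.029]],
])

```text
clock: 13.2
position: [0.4805, 0.0755, 0.2887]
orientation: [[-0.273, -0.888, 0.371], [-0.781, 0.43, 0.454], [-0.562, -0.166, -0.81]]
ft_force: [0.5, 0.4, 0.4]
gripper_width: 1.003
gripper_force: 0.0
```

play_rows([
  [[0.065, 0.113, 0.189, 0.01, -0.025, 0.029], [0.065, 0.113, 0.189, 0.01, -0.025, 0.029], [0.065, 0.113, 0.189, 0.01, -0.025, 0.029], [0.065, 0.113, 0.189, 0.01, -0.025, 0.029], [0.065, 0.113, 0.189, 0.01, -0.025, 0.029], [0.065, 0.113, 0.189, 0.01, -0.025, 0.029], [0.065, 0.113, 0.189, 0.01, -0.025, 0.029], [0.065, 0.113, 0.189, 0.01, -0.025, 0.029]],
])

```text
clock: 13.87
position: [0.4646, 0.1484, 0.1746]
orientation: [[-0.413, -0.699, 0.583], [-0.405, 0.715, 0.57], [-0.816, -0.0, -0.578]]
ft_force: [-1.4, 0.3, -1.2]
gripper_width: 0.999
gripper_force: 0.0
```

```bash
python3 - <<'E'
from kin import *
g=snap('wrist','w3');s=snap('scene','s3')['frame']
p,R=now();print(p,R,arm.sense()['joint_positions'])
print('tin lid rim centre pred',proj(g,[[.5415,.2255,.122],[.5415,.2255,.022],[.5415,.2255,.173]]),'handle scene',proj(load('s3'),[.6124,.1318,.336]))
m=np.hstack([cv2.resize(g['frame'],(512,384)),cv2.resize(s[120:220,250:325],(288,384),interpolation=cv2.INTER_CUBIC)])
cv2.imwrite('pics/m3.png',m[:,:,::-1])
zt,Rt=tilt2(45);G=np.array([.5415,.2255,.099])+.027*zt
sim([(G-.15*zt,Rt,4),(G,Rt,12)])
E
```

```text
[0.4627 0.1476 0.1714] [[-0.4217 -0.698   0.5788]
 [-0.4032  0.7161  0.5697]
 [-0.8121  0.0069 -0.5834]] [  1.1651   2.0791 -32.7911 -75.7939 -35.1298  11.1882]
tin lid rim centre pred [[253.3741 198.8059]
 [253.1815 119.1172]
 [253.4944 247.0158]] handle scene [[295.0273 150.8348]]
4 x [-0.013, -0.001, 0.031, -0.001, -0.002, -0.002] -> [0.4703 0.1543 0.1696] mm 2.5 deg 0.27 | margin 26.2 maxstep 0.8 err 0.000 [  1.   3. -32. -78. -36.  14.]
12 x [0.0, 0.0, 0.167, -0.0, 0.0, -0.0] -> [0.5574 0.2414 0.0834] mm 12.5 deg 0.00 | margin 23.1 maxstep 1.9 err 0.000 [  5.  22. -26. -99. -32.  36.]
```

View pics/m3.png

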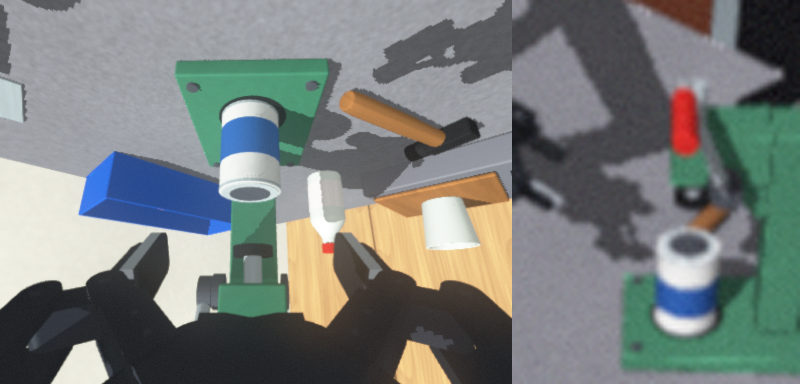

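The lid is flush (wrist lid centre (251,192)), the lever is back up (scene handle at (295,151.5), as before), and the tin stands on the pad.

```bash
python3 - <<'E'
from kin import *
g=load('w3');s=load('s3')
print(tri((g,(251,191.5)),(s,(296.9,183.3))))
# rim ellipse: fit left/right edges of tin at wrist
print('z=.118',atz(g,(251,191.5),.118),atz(s,(296.9,183.3),.118))
for P in([.5415,.2255,.118],[.5385,.2225,.118]):
    c=np.array(P);ring=[c+.0325*np.array([np.cos(a),np.sin(a),0]) for a in np.linspace(0,6.28,40)]
    q=proj(g,ring);print(q.min(0),q.max(0)); q=proj(g,[r-[0,0,.096] for r in ring]);print(' bot',q.min(0),q.max(0))
E
```

```text
(array([0.5441, 0.2254, 0.114 ]), [np.float64(1.1182282338811662), np.float64(1.1182282338812113)])
z=.118 [0.5347 0.2152 0.118 ] [0.5468 0.2229 0.118 ]
[223.096  184.3947] [283.7655 204.12  ]
 bot [225.9162 101.5888] [280.5555 133.6596]
[222.6652 182.7859] [284.1736 203.059 ]
 bot [225.5683  99.0264] [280.8846 131.9032]
```

```bash
python3 - <<'E'
from kin import *
zt,Rt=tilt2(45);G=np.array([.5435,.2235,.096])+.027*zt
sim([(G-.15*zt,Rt,4),(G,Rt,12)])
E
```

```text
4 x [-0.005, -0.011, 0.037, -0.001, -0.002, -0.002] -> [0.4724 0.1522 0.1666] mm 2.9 deg 0.27 | margin 26.3 maxstep 1.1 err 0.000 [  0.   4. -32. -78. -36.  15.]
12 x [0.0, 0.0, 0.167, -0.0, 0.0, -0.0] -> [0.5595 0.2393 0.0804] mm 12.5 deg 0.00 | margin 23.5 maxstep 1.9 err 0.000 [  5.  23. -26. -99. -33.  37.]
```

play_rows([
  [[-0.005, -0.011, 0.037, -0.001, -0.002, -0.002], [-0.005, -0.011, 0.037, -0.001, -0.002, -0.002], [-0.005, -0.011, 0.037, -0.001, -0.002, -0.002], [-0.005, -0.011, 0.037, -0.001, -0.002, -0.002]],
])

```text
clock: 14.3
position: [0.4749, 0.1529, 0.1705]
orientation: [[-0.395, -0.71, 0.583], [-0.409, 0.704, 0.581], [-0.823, -0.009, -0.569]]
ft_force: [-0.4, -0.5, 0.9]
gripper_width: 1.002
gripper_force: 0.0
```

play_rows([
  [[0, 0, 0.167, 0, 0, 0], [0, 0, 0.167, 0, 0, 0], [0, 0, 0.167, 0, 0, 0], [0, 0, 0.167, 0, 0, 0], [0, 0, 0.167, 0, 0, 0], [0, 0, 0.167, 0, 0, 0], [0, 0, 0.167, 0, 0, 0], [0, 0, 0.167, 0, 0, 0]],
])

```text
clock: 14.97
position: [0.5333, 0.2115, 0.1126]
orientation: [[-0.396, -0.71, 0.582], [-0.409, 0.704, 0.581], [-0.822, -0.008, -0.569]]
ft_force: [0.0, -0.3, -0.4]
gripper_width: 1.001
gripper_force: 0.0
```

play_rows([
  [[0, 0, 0.167, 0, 0, 0], [0, 0, 0.167, 0, 0, 0], [0, 0, 0.167, 0, 0, 0], [0, 0, 0.167, 0, 0, 0], [0, 0, 0, 0, 0, 0], [0, 0, 0, 0, 0, 0]],
])

```text
clock: 15.47
position: [0.5617, 0.2401, 0.0837]
orientation: [[-0.397, -0.71, 0.581], [-0.409, 0.704, 0.581], [-0.822, -0.007, -0.57]]
ft_force: [-0.0, 0.7, -0.2]
gripper_width: 1.005
gripper_force: 0.0
```

```bash
python3 - <<'E'
from kin import *
g=snap('wrist','w4')
p,R=now();print(p,R,arm.sense()['ft_force'])
cv2.imwrite('pics/w4b.png',g['frame'][:,:,::-1])
print(proj(g,[[.5435,.2235,.118],[.5435,.2235,.02]]))
zt,Rt=tilt2(45);G=np.array([.5435,.2235,.096])+.027*zt;print(R.T@(G-p))
E
```

```text
[0.5615 0.24   0.0841] [[-0.397  -0.71    0.5816]
 [-0.4087  0.7042  0.5806]
 [-0.8218 -0.0072 -0.5697]] [-0.1876 -0.337   0.9985]
[[255.404  280.6748]
 [255.6829 115.6009]]
[0.0043 0.0011 0.0002]
```

View pics/w4b.png

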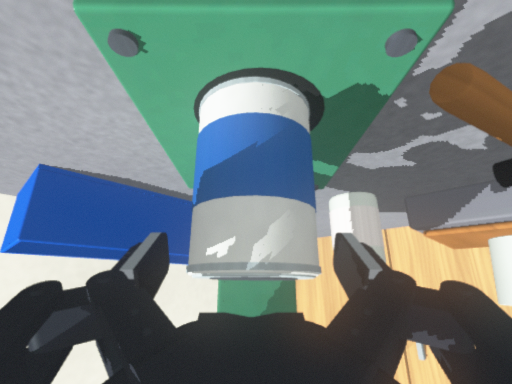

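The tin is centred between the fingers (x about 254), with its rim at y about 270, just in front of the gripper body.

play_rows([
  [[0.03, 0.007, 0, 0, 0, 0], [0.02, 0.008, 0, 0, 0, 0]],
])

```text
clock: 15.68
position: [0.559, 0.239, 0.0815]
orientation: [[-0.397, -0.71, 0.583], [-0.408, 0.705, 0.58], [-0.822, -0.008, -0.569]]
ft_force: [0.3, 0.2, 0.0]
gripper_width: 1.004
gripper_force: 0.0
```

play_rows([
  [[0, 0, 0, 0, 0, 0], [0, 0, 0, 0, 0, 0], [0, 0, 0, 0, 0, 0], [0, 0, 0, 0, 0, 0], [0, 0, 0, 0, 0, 0], [0, 0, 0, 0, 0, 0]],
], jaw=255, squeeze=45)

```text
clock: 16.18
position: [0.5595, 0.2394, 0.0815]
orientation: [[-0.397, -0.71, 0.582], [-0.408, 0.705, 0.581], [-0.822, -0.007, -0.569]]
ft_force: [-1.1, -0.6, 4.2]
gripper_width: 0.75
gripper_force: 50.3
```

```bash
python3 - <<'E'
from kin import *
p,R=now();s=arm.sense();print(p,R,s['ft_force'],s['moment'],s['gripper_width'],s['gripper_force'])
np.save('pg.npy',p);np.save('Rg.npy',R)
sim([(p+[0,0,.008],R,3)])
E
```

```text
[0.5595 0.2394 0.0815] [[-0.3967 -0.7096  0.5823]
 [-0.4077  0.7046  0.5808]
 [-0.8224 -0.007  -0.5688]] [-1.0743 -0.5591  4.1857] [-0.7431  0.7711  0.1457] 0.7504295652711561 50.266483426094055
3 x [-0.028, 0.0, -0.019, -0.0, -0.0, -0.0] -> [0.5596 0.2395 0.0895] mm 2.5 deg 0.00 | margin 23.1 maxstep 0.8 err 0.000 [  5.  21. -26. -98. -32.  35.]
```

```bash
cat > pl.py <<'E'
from kin import *
pg=np.load('pg.npy');Rg=np.load('Rg.npy')
tin=np.array([.5435,.2235,.068]);h=px
Rp=E('z',13.57-45)@Rg;gap=np.array([.5363,-.2105,.151]);u=np.array([np.cos(np.radians(13.57)),np.sin(np.radians(13.57)),0])
o=Rg.T@(tin-pg)
def tp(t,R): return t-R@o
E
python3 - <<'E'
from pl import *
print(o)
sim([(pg+[0,0,.008],Rg,3),(pg+[0,0,.008]-.14*h,Rg,10),(tp(gap+[0,0,.04]-.09*u,Rp),Rp,24),(tp(gap+[0,0,.015],Rp),Rp,10),(tp(gap,Rp),Rp,6)])
E
```

```text
[ 0.0239  0.0002 -0.0109]
3 x [-0.028, 0.0, -0.019, -0.0, -0.0, -0.0] -> [0.5596 0.2395 0.0895] mm 2.5 deg 0.00 | margin 23.1 maxstep 0.8 err 0.000 [  5.  21. -26. -98. -32.  35.]
10 x [0.106, 0.001, -0.154, -0.0, -0.0, -0.0] -> [0.4602 0.1405 0.0898] mm 14.0 deg 0.00 | margin 23.8 maxstep 1.8 err 0.000 [-11.  16. -37. -93. -43.  44.]
24 x [0.005, -0.182, -0.117, 0.012, 0.0, 0.008] -> [ 0.4704 -0.2268  0.2053] mm 16.2 deg 1.30 | margin 24.3 maxstep 1.8 err 0.000 [-44.   6. -23. -69. -48.  12.]
10 x [-0.04, 0.0, 0.119, -0.0, 0.0, 0.001] -> [ 0.5585 -0.2053  0.1798] mm 9.4 deg 0.09 | margin 30.9 maxstep 1.0 err 0.000 [-35.  13. -19. -73. -40.  11.]
6 x [0.028, 0.0, 0.019, -0.0, 0.001, -0.001] -> [ 0.5584 -0.2054  0.1645] mm 2.5 deg 0.13 | margin 30.5 maxstep 0.5 err 0.000 [-35.  14. -20. -74. -40.  14.]
```

play_rows([
  [[-0.028, 0, -0.019, 0, 0, 0], [-0.028, 0, -0.019, 0, 0, 0], [-0.028, 0, -0.019, 0, 0, 0], [0, 0, 0, 0, 0, 0], [0, 0, 0, 0, 0, 0]],
])

```text
clock: 16.6
position: [0.559, 0.2393, 0.0883]
orientation: [[-0.398, -0.709, 0.582], [-0.409, 0.705, 0.58], [-0.821, -0.007, -0.57]]
ft_force: [0.1, 0.9, -3.7]
gripper_width: 0.751
gripper_force: 49.9
```

play_rows([
  [[0.05, 0, -0.075, 0, 0, 0], [0.106, 0.001, -0.154, 0, 0, 0], [0.106, 0.001, -0.154, 0, 0, 0], [0.106, 0.001, -0.154, 0, 0, 0], [0.106, 0.001, -0.154, 0, 0, 0], [0.106, 0.001, -0.154, 0, 0, 0], [0.106, 0.001, -0.154, 0, 0, 0], [0.106, 0.001, -0.154, 0, 0, 0]],
])

```text
clock: 17.27
position: [0.4833, 0.1638, 0.0888]
orientation: [[-0.399, -0.709, 0.582], [-0.408, 0.706, 0.579], [-0.821, -0.007, -0.57]]
ft_force: [-0.2, 0.4, -3.1]
gripper_width: 0.755
gripper_force: 50.1
```

play_rows([
  [[0.106, 0.001, -0.154, 0, 0, 0], [0.106, 0.001, -0.154, 0, 0, 0], [0.05, 0, -0.075, 0, 0, 0], [0, 0, 0, 0, 0, 0], [0, 0, 0, 0, 0, 0]],
])

```text
clock: 17.68
position: [0.4605, 0.1402, 0.0895]
orientation: [[-0.398, -0.708, 0.583], [-0.407, 0.706, 0.579], [-0.822, -0.007, -0.569]]
ft_force: [0.7, 0.2, -4.2]
gripper_width: 0.752
gripper_force: 50.3
```

```bash
python3 - <<'E'
from pl import *
s=arm.sense();p,R=now();print(p,s['ft_force'],s['moment'],s['gripper_width'],s['gripper_force'])
sim([(tp(gap+[0,0,.04]-.09*u,Rp),Rp,24)])
E
```

```text
[0.4605 0.1402 0.0895] [ 0.6797  0.2445 -4.2096] [-1.83    1.7218 -0.0258] 0.7524493158618876 50.293564796447754
24 x [0.005, -0.182, -0.116, 0.012, 0.0, 0.008] -> [ 0.4713 -0.2264  0.2044] mm 16.2 deg 1.30 | margin 24.3 maxstep 1.8 err 0.000 [-44.   6. -23. -69. -48.  12.]
```

Tin held (4 N load). Carry to the pack.

play_rows([
  [[0.003, -0.091, -0.116, 0.006, 0, 0.004], [0.005, -0.182, -0.116, 0.012, 0, 0.008], [0.005, -0.182, -0.116, 0.012, 0, 0.008], [0.005, -0.182, -0.116, 0.012, 0, 0.008], [0.005, -0.182, -0.116, 0.012, 0, 0.008], [0.005, -0.182, -0.116, 0.012, 0, 0.008], [0.005, -0.182, -0.116, 0.012, 0, 0.008], [0.005, -0.182, -0.116, 0.012, 0, 0.008]],
])

```text
clock: 18.35
position: [0.4834, 0.0249, 0.1278]
orientation: [[-0.458, -0.58, 0.674], [-0.336, 0.815, 0.473], [-0.823, -0.009, -0.568]]
ft_force: [-0.2, 0.4, -4.0]
gripper_width: 0.754
gripper_force: 50.6
```

play_rows([
  [[0.005, -0.182, -0.116, 0.012, 0, 0.008], [0.005, -0.182, -0.116, 0.012, 0, 0.008], [0.005, -0.182, -0.116, 0.012, 0, 0.008], [0.005, -0.182, -0.116, 0.012, 0, 0.008], [0.005, -0.182, -0.116, 0.012, 0, 0.008], [0.005, -0.182, -0.116, 0.012, 0, 0.008], [0.005, -0.182, -0.116, 0.012, 0, 0.008], [0.005, -0.182, -0.116, 0.012, 0, 0.008]],
])

```text
clock: 19.02
position: [0.488, -0.1, 0.166]
orientation: [[-0.51, -0.422, 0.75], [-0.248, 0.907, 0.341], [-0.824, -0.012, -0.567]]
ft_force: [0.4, -0.3, -3.1]
gripper_width: 0.751
gripper_force: 50.7
```

play_rows([
  [[0.005, -0.182, -0.116, 0.012, 0, 0.008], [0.005, -0.182, -0.116, 0.012, 0, 0.008], [0.005, -0.182, -0.116, 0.012, 0, 0.008], [0.005, -0.182, -0.116, 0.012, 0, 0.008], [0.005, -0.182, -0.116, 0.012, 0, 0.008], [0.005, -0.182, -0.116, 0.012, 0, 0.008], [0.005, -0.182, -0.116, 0.012, 0, 0.008], [0.003, -0.091, 0, 0.006, 0, 0.004]],
])

```text
clock: 19.68
position: [0.4759, -0.2148, 0.2002]
orientation: [[-0.541, -0.261, 0.799], [-0.161, 0.965, 0.206], [-0.825, -0.017, -0.565]]
ft_force: [0.8, -0.2, -2.9]
gripper_width: 0.753
gripper_force: 50.9
```

play_rows([
  [[0, 0, 0, 0, 0, 0], [0, 0, 0, 0, 0, 0]],
])

```text
clock: 19.85
position: [0.4761, -0.2122, 0.1988]
orientation: [[-0.542, -0.264, 0.798], [-0.16, 0.964, 0.211], [-0.825, -0.014, -0.565]]
ft_force: [-0.5, 1.2, -4.4]
gripper_width: 0.75
gripper_force: 50.8
```

```bash
python3 - <<'E'
from pl import *
s=arm.sense();p,R=now();print(p,R,s['ft_force'],s['moment'],s['gripper_width'],s['gripper_force'])
w=snap('wrist','w5');sc=snap('scene','s5');t=snap('top','t5')
c=p+R@o;print('tin est',c)
for n,g in(('w',w),('s',sc),('t',t)): print(n,'top',proj(g,c+[0,0,.05]),'bot',proj(g,c-[0,0,.048]))
def crop(f,x,y,ww,hh,k): return cv2.resize(f[y:y+hh,x:x+ww],(ww*k,hh*k),interpolation=cv2.INTER_CUBIC)
a=np.vstack([crop(sc['frame'],165,185,100,75,4),crop(t['frame'],265,150,100,75,4)])
b=np.vstack([cv2.resize(w['frame'],(400,300)),np.zeros((300,400,3),np.uint8)])
cv2.imwrite('pics/m5.png',np.hstack([a,b])[:,:,::-1])
sim([(tp(gap+[0,0,.015],Rp),Rp,10),(tp(gap,Rp),Rp,6)])
E
```

```text
[ 0.4761 -0.2122  0.1988] [[-0.5418 -0.2641  0.7979]
 [-0.16    0.9644  0.2105]
 [-0.8251 -0.0136 -0.5648]] [-0.4787  1.1859 -4.3907] [-0.6018  2.457  -0.0301] 0.7497957126495072 50.77329397201538
tin est [ 0.4544 -0.2182  0.1852]
w top [[251.841  285.2375]] bot [[253.9243 119.5851]]
s top [[188.8209 194.3727]] bot [[192.3462 216.0595]]
t top [[333.0831 227.8827]] bot [[327.3735 226.9657]]
10 x [-0.04, -0.019, 0.104, 0.001, 0.0, 0.001] -> [ 0.5586 -0.2049  0.1799] mm 8.5 deg 0.13 | margin 31.1 maxstep 0.9 err 0.000 [-35.  13. -19. -73. -40.  11.]
6 x [0.029, -0.0, 0.019, 0.0, 0.0, 0.001] -> [ 0.5583 -0.2051  0.1643] mm 2.6 deg 0.09 | margin 31.1 maxstep 0.5 err 0.000 [-36.  14. -20. -75. -40.  14.]
```

View pics/m5.png

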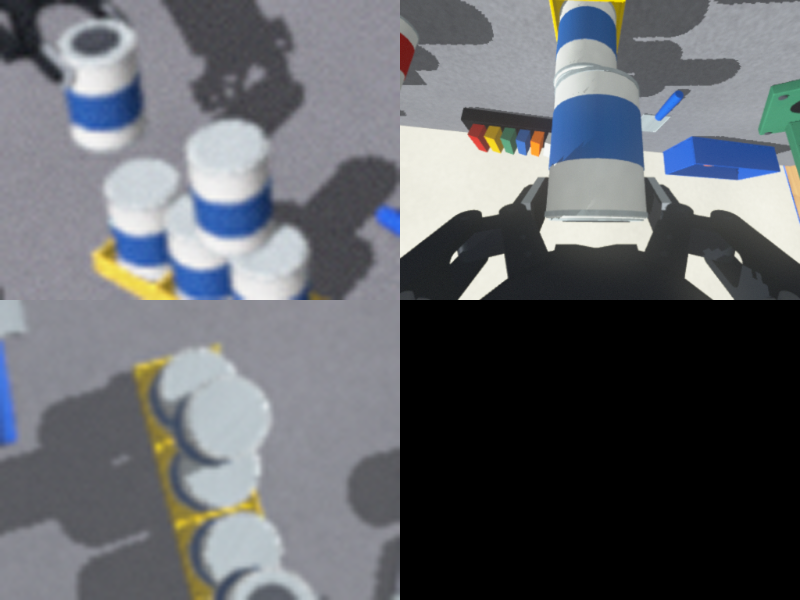

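The tin hangs upright at scene lid (189.5,195), matching the prediction to 1 px. I check its offset in the gripper with the sharper wrist view while continuing.

```bash
python3 - <<'E'
from pl import *
g=load('w5');f=g['frame'].astype(int)
p,R=now();c=p+R@o
def ring(c,z,r=.033): return np.array([c+[r*np.cos(a),r*np.sin(a),z] for a in np.linspace(0,6.28,60)])
for dz in(0,.003):
  for dh in(-.004,0,.004):
    q=c+u*dh+[0,0,dz];b=proj(g,ring(q,-.048));r=proj(g,ring(q,.048));print(dz,dh,'bot miny %.1f x %.1f..%.1f'%(b[:,1].min(),b[:,0].min(),b[:,0].max()),'rim y %.1f..%.1f x %.1f..%.1f'%(r[:,1].min(),r[:,1].max(),r[:,0].min(),r[:,0].max()))
cv2.imwrite('pics/w5c.png',cv2.resize(g['frame'][70:300,170:330],(640,920)[:2] if 0 else (417,600),interpolation=cv2.INTER_CUBIC)[:,:,::-1])
E
```

```text
0 -0.004 bot miny 77.3 x 200.7..310.3 rim y 279.0..281.9 x 185.8..321.5
0 0 bot miny 82.9 x 201.6..308.7 rim y 279.2..282.0 x 187.4..319.3
0 0.004 bot miny 88.2 x 202.5..307.2 rim y 279.3..282.0 x 188.8..317.2
0.003 -0.004 bot miny 82.3 x 200.3..310.5 rim y 286.0..288.4 x 185.2..322.0
0.003 0 bot miny 87.7 x 201.2..309.0 rim y 286.0..288.3 x 186.8..319.7
0.003 0.004 bot miny 92.9 x 202.1..307.5 rim y 286.0..288.2 x 188.3..317.6
```

View pics/w5c.png

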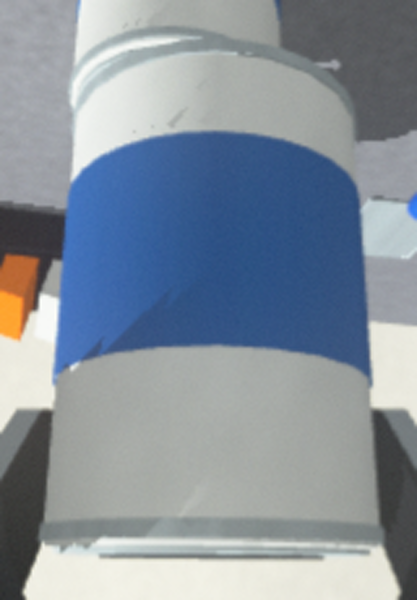

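```bash
sed -i 's/^o=.*/o=Rg.T@(tin-pg)+Rg.T@(.002*px-.001*Z)+np.array([0,-.001,0])/' pl.py; python3 - <<'E'
from pl import *
sim([(tp(gap+[0,0,.015],Rp),Rp,10)])
E
```

```text
10 x [-0.039, -0.018, 0.101, 0.001, 0.0, 0.001] -> [ 0.5562 -0.2048  0.1805] mm 8.2 deg 0.13 | margin 31.2 maxstep 0.8 err 0.000 [-35.  12. -19. -73. -40.  11.]
```

play_rows([
  [[-0.039, -0.018, 0.101, 0.001, 0, 0.001], [-0.039, -0.018, 0.101, 0.001, 0, 0.001], [-0.039, -0.018, 0.101, 0.001, 0, 0.001], [-0.039, -0.018, 0.101, 0.001, 0, 0.001], [-0.039, -0.018, 0.101, 0.001, 0, 0.001], [-0.039, -0.018, 0.101, 0.001, 0, 0.001], [-0.039, -0.018, 0.101, 0.001, 0, 0.001], [-0.039, -0.018, 0.101, 0.001, 0, 0.001]],
])

```text
clock: 20.67
position: [0.541, -0.2065, 0.184]
orientation: [[-0.545, -0.247, 0.801], [-0.149, 0.969, 0.198], [-0.825, -0.011, -0.565]]
ft_force: [-0.5, -0.8, -3.3]
gripper_width: 0.749
gripper_force: 50.8
```

play_rows([
  [[-0.039, -0.018, 0.101, 0.001, 0, 0.001], [-0.039, -0.018, 0.101, 0.001, 0, 0.001], [0, 0, 0, 0, 0, 0], [0, 0, 0, 0, 0, 0]],
])

```text
clock: 21.0
position: [0.5563, -0.2053, 0.1802]
orientation: [[-0.546, -0.244, 0.802], [-0.146, 0.97, 0.196], [-0.825, -0.01, -0.565]]
ft_force: [0.2, -0.0, -3.7]
gripper_width: 0.748
gripper_force: 50.6
```

```bash
python3 - <<'E'
from pl import *
s=arm.sense();p,R=now();c=p+R@o;print(p,s['ft_force'],'tin',c,'err',gap-c)
w=snap('wrist','w6');sc=snap('scene','s6');t=snap('top','t6')
up=np.array([.6065,-.1935,.151])
print('scene: held lid, upper lid',proj(sc,[c+[0,0,.05],up+[0,0,.05]]),'top',proj(t,[c+[0,0,.05],up+[0,0,.05]]))
def crop(f,x,y,ww,hh,k):
    q=cv2.resize(f[y:y+hh,x:x+ww],(ww*k,hh*k),interpolation=cv2.INTER_CUBIC)
    for i in range(0,ww,10): cv2.putText(q,str(x+i),(i*k,9),0,.33,(255,0,255)); 
    for i in range(0,hh,10): cv2.putText(q,str(y+i),(0,i*k+4),0,.33,(255,0,255))
    return q
a=np.hstack([crop(sc['frame'],190,190,50,75,8),crop(t['frame'],295,155,50,75,8)])
cv2.imwrite('pics/m6.png',a[:,:,::-1])
E
```

```text
[ 0.5563 -0.2053  0.1802] [ 0.1788 -0.0259 -3.6695] tin [ 0.5366 -0.2112  0.1657] err [-0.0003  0.0007 -0.0147]
scene: held lid, upper lid [[204.6473 209.2865]
 [221.7113 220.6118]] top [[329.127  201.0192]
 [322.2247 178.9769]]
```

View pics/m6.png

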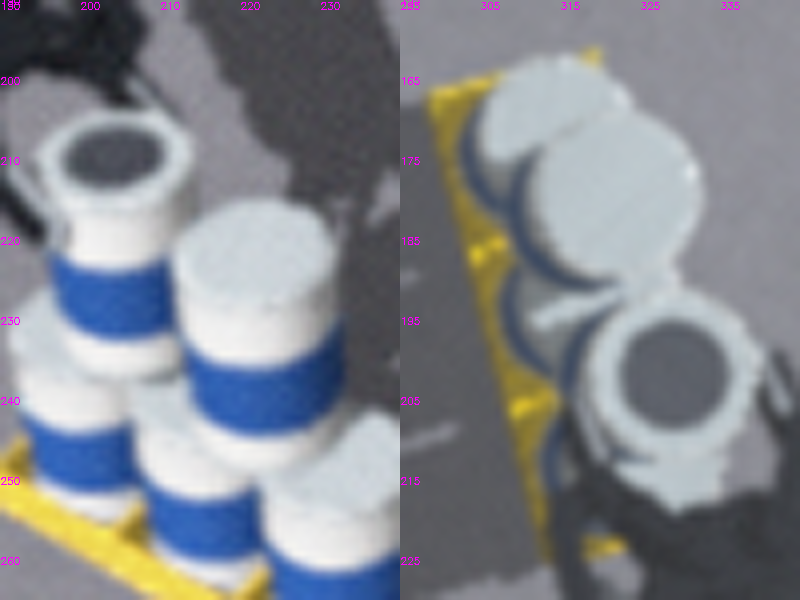

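Relative to the upper tin in both views, the held lid (top (329.1,201.9), scene (204.3,209.6)) is about 2.4 mm too near. I correct that, then lower.

```bash
sed -i 's/(.002\*px/(-.0004*px/' pl.py; python3 - <<'E'
from pl import *
sim([(tp(gap+[0,0,.012],Rp),Rp,3),(tp(gap+[0,0,.002],Rp),Rp,6),(tp(gap-[0,0,.004],Rp),Rp,6)])
E
```

```text
3 x [0.006, 0.004, 0.019, 0.0, 0.001, 0.001] -> [ 0.5584 -0.2041  0.1775] mm 1.5 deg 0.13 | margin 30.7 maxstep 0.2 err 0.000 [-34.  13. -19. -73. -40.  11.]
6 x [0.018, 0.0, 0.013, 0.0, 0.0, 0.0] -> [ 0.5586 -0.2041  0.1675] mm 1.7 deg 0.00 | margin 30.7 maxstep 0.4 err 0.000 [-35.  14. -20. -74. -40.  13.]
6 x [0.011, 0.0, 0.007, 0.0, 0.0, 0.0] -> [ 0.5584 -0.2042  0.1616] mm 1.0 deg 0.00 | margin 30.7 maxstep 0.2 err 0.000 [-35.  14. -20. -75. -40.  15.]
```

play_rows([
  [[0.006, 0.004, 0.019, 0, 0, 0.001], [0.006, 0.004, 0.019, 0, 0, 0.001], [0.006, 0.004, 0.019, 0, 0, 0.001], [0.018, 0, 0.013, 0, 0, 0], [0.018, 0, 0.013, 0, 0, 0], [0.018, 0, 0.013, 0, 0, 0], [0.018, 0, 0.013, 0, 0, 0], [0, 0, 0, 0, 0, 0]],
])

```text
clock: 21.82
position: [0.5585, -0.204, 0.1698]
orientation: [[-0.547, -0.24, 0.802], [-0.141, 0.971, 0.195], [-0.825, -0.006, -0.565]]
ft_force: [-0.2, 0.3, -3.1]
gripper_width: 0.75
gripper_force: 50.6
```

play_rows([
  [[0.018, 0, 0.013, 0, 0, 0], [0.018, 0, 0.013, 0, 0, 0], [0, 0, 0, 0, 0, 0], [0, 0, 0, 0, 0, 0]],
])

```text
clock: 22.15
position: [0.5587, -0.204, 0.1669]
orientation: [[-0.547, -0.241, 0.802], [-0.141, 0.971, 0.195], [-0.825, -0.007, -0.565]]
ft_force: [-0.3, -0.0, -2.7]
gripper_width: 0.748
gripper_force: 50.6
```

play_rows([
  [[0.011, 0, 0.007, 0, 0, 0], [0, 0, 0, 0, 0, 0]],
])

```text
clock: 22.32
position: [0.5587, -0.204, 0.166]
orientation: [[-0.547, -0.241, 0.802], [-0.141, 0.971, 0.195], [-0.825, -0.007, -0.565]]
ft_force: [-0.0, 0.1, -3.8]
gripper_width: 0.752
gripper_force: 50.6
```

```bash
python3 - <<'E'
from pl import *
s=arm.sense();p,R=now();c=p+R@o;print(p,R,s['ft_force'],'tin',c,'err',gap-c)
E
```

```text
[ 0.5587 -0.204   0.166 ] [[-0.5468 -0.2406  0.8019]
 [-0.1413  0.9706  0.1949]
 [-0.8252 -0.0068 -0.5647]] [-0.0221  0.0815 -3.7918] tin [ 0.5367 -0.2103  0.1514] err [-0.0004 -0.0002 -0.0004]
```

Still hanging; lower 1 mm at a time.

play_rows([
  [[0.011, 0, 0.007, 0, 0, 0], [0, 0, 0, 0, 0, 0]],
])

```text
clock: 22.48
position: [0.5587, -0.204, 0.165]
orientation: [[-0.547, -0.241, 0.802], [-0.141, 0.971, 0.195], [-0.825, -0.007, -0.565]]
ft_force: [-0.1, 0.3, -4.0]
gripper_width: 0.75
gripper_force: 50.6
```

play_rows([
  [[0.011, 0, 0.007, 0, 0, 0], [0, 0, 0, 0, 0, 0]],
])

```text
clock: 22.65
position: [0.5591, -0.2039, 0.1647]
orientation: [[-0.546, -0.241, 0.803], [-0.141, 0.971, 0.195], [-0.826, -0.007, -0.564]]
ft_force: [-0.4, 1.2, -1.4]
gripper_width: 0.755
gripper_force: 50.8
```

Contact starts; one more small step.

play_rows([
  [[0.008, 0, 0.005, 0, 0, 0], [0, 0, 0, 0, 0, 0], [0, 0, 0, 0, 0, 0]],
])

```text
clock: 22.9
position: [0.5593, -0.2039, 0.1647]
orientation: [[-0.545, -0.241, 0.803], [-0.142, 0.97, 0.195], [-0.826, -0.007, -0.563]]
ft_force: [-1.0, 1.6, 3.1]
gripper_width: 0.748
gripper_force: 51.3
```

play_rows([
  [[0, 0, 0, 0, 0, 0], [0, 0, 0, 0, 0, 0], [0, 0, 0, 0, 0, 0], [0, 0, 0, 0, 0, 0], [0, 0, 0, 0, 0, 0], [0, 0, 0, 0, 0, 0]],
], jaw=0)

```text
clock: 23.4
position: [0.5586, -0.2041, 0.1633]
orientation: [[-0.547, -0.241, 0.802], [-0.141, 0.971, 0.195], [-0.825, -0.007, -0.565]]
ft_force: [0.2, 0.0, 0.6]
gripper_width: 0.995
gripper_force: 0.0
```

```bash
python3 - <<'E'
from pl import *
s=arm.sense();p,R=now();print(p,s['ft_force'],s['gripper_width'])
sim([(p-R[:,2]*.13,R,12)])
E
```

```text
[ 0.5586 -0.2041  0.1633] [0.2298 0.0433 0.622 ] 0.9950023841245029
12 x [0.0, 0.0, -0.144, 0.0, -0.0, -0.0] -> [ 0.4549 -0.2294  0.2369] mm 10.8 deg 0.00 | margin 31.7 maxstep 1.1 err 0.000 [-44.   3. -22. -65. -51.   6.]
```

play_rows([
  [[0, 0, -0.1, 0, 0, 0], [0, 0, -0.144, 0, 0, 0], [0, 0, -0.144, 0, 0, 0], [0, 0, -0.144, 0, 0, 0], [0, 0, -0.144, 0, 0, 0], [0, 0, -0.144, 0, 0, 0], [0, 0, -0.144, 0, 0, 0], [0, 0, -0.144, 0, 0, 0]],
])

```text
clock: 24.07
position: [0.491, -0.2205, 0.2112]
orientation: [[-0.547, -0.24, 0.802], [-0.142, 0.971, 0.195], [-0.825, -0.007, -0.565]]
ft_force: [0.5, 1.2, 0.9]
gripper_width: 1.001
gripper_force: 0.0
```

play_rows([
  [[0, 0, -0.144, 0, 0, 0], [0, 0, -0.144, 0, 0, 0], [0, 0, -0.144, 0, 0, 0], [0, 0, -0.144, 0, 0, 0], [0, 0, -0.144, 0, 0, 0], [0, 0, -0.144, 0, 0, 0], [0, 0, 0, 0, 0, 0], [0, 0, 0, 0, 0, 0]],
])

```text
clock: 24.73
position: [0.4399, -0.2332, 0.2475]
orientation: [[-0.546, -0.24, 0.803], [-0.141, 0.971, 0.194], [-0.826, -0.008, -0.564]]
ft_force: [-0.5, 0.8, 0.1]
gripper_width: 0.998
gripper_force: 0.0
```

```bash
python3 - <<'E'
from pl import *
sc=snap('scene','s7');t=snap('top','t7')
up=np.array([.6065,-.1935,.151])
print('scene held,upper',proj(sc,[gap+[0,0,.05],up+[0,0,.05]]),'top',proj(t,[gap+[0,0,.05],up+[0,0,.05]]))
def crop(f,x,y,ww,hh,k):
    q=cv2.resize(f[y:y+hh,x:x+ww],(ww*k,hh*k),interpolation=cv2.INTER_CUBIC)
    for i in range(0,ww,10): cv2.putText(q,str(x+i),(i*k,9),0,.33,(255,0,255)); 
    for i in range(0,hh,10): cv2.putText(q,str(y+i),(0,i*k+4),0,.33,(255,0,255))
    return q
a=np.hstack([crop(sc['frame'],190,195,50,75,8),crop(t['frame'],295,155,50,75,8)])
cv2.imwrite('pics/m7.png',a[:,:,::-1])
E
```

```text
scene held,upper [[205.208  212.52  ]
 [221.7113 220.6118]] top [[328.0683 201.3012]
 [322.2247 178.9769]]
```

View pics/m7.png

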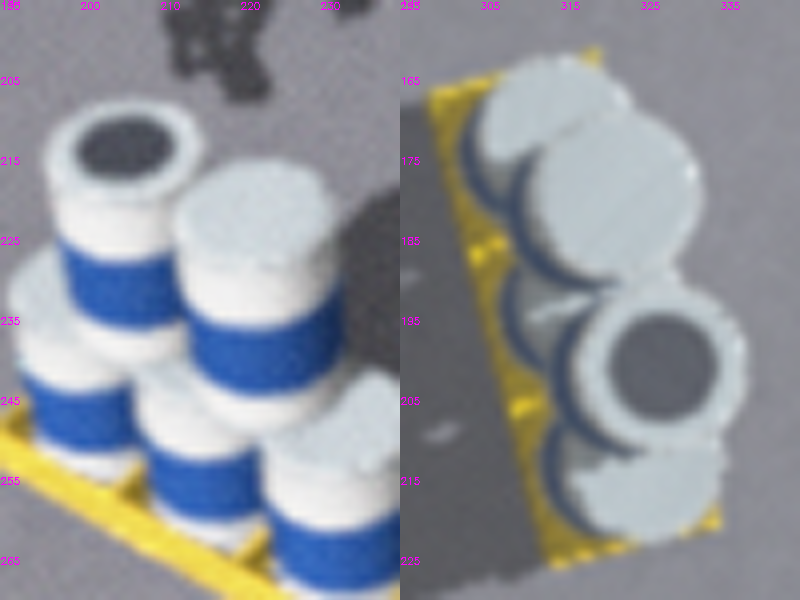

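The tin stands upright at top-view lid (327.8,200.9), against a predicted (328.1,201.3), and the neighbouring tins have not moved.

```bash
python3 -c "
from cell import arm
print(arm.job_done())"
```

```text
the job is handed in; nothing more can be done
None
```

The lid was pressed home, the lever came back up, the tin now stands upright in the free second-course place within about 2 mm by camera, and the job was handed in at about 25 s; the verdict was not reported.

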